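Weigh the flower-craft caddy on the spring balance

TASK

Weigh the plywood craft caddy: carry it upright by its handle to the spring balance and hang it from the hook by the steel eye on the handle. Lower it slowly until the spring carries all of its weight and only then let go, so gently that the hook hardly stirs: it must never drop or spring at more than 8 cm/s, be forced, or be pulled past the end of its scale. Leave the caddy hanging free, level and still for the weight to be read, without knocking the balance or disturbing the loose jar, the glue bottle, the picture frame and the phone.

Things in the scene. Friction and masses are not known exactly. Their poses are not given: they have to be found in the camera images.
- caddy_handle (a point): middle of the caddy's handle, 125 mm above its underside: a straight wooden bar 180 mm long (this frame's x), 16 mm wide (y), 20 mm tall (z), between two end boards 6 mm thick (36 mm wide, tops 15 mm above the bar's middle). The same both ways round. Held some 65 mm from its middle it leaves the balance room above the eye.
- caddy_eye (a point): centre of the wire at the top of the steel screw eye on the middle of the handle, 50.5 mm above caddy_handle. The eye is an upright closed ring of 5 mm wire, its clear hole 30 mm across and open along this frame's y axis (the ring stands in the plane of the bar); it begins on the bar's top face.
- hook_seat (a point): where the centre of the eye's wire comes to rest in the hook; moves with the hook, z up. The hook is a J of 5 mm wire in this frame's y-z plane, open to -y, small enough to pass into the eye: lowest wire centre at z -5 mm, throat 13 mm wide, tip at y -12, z +10 mm (top +12.5), back at y +9 up to z +14, sloping from there to the stem at y 0, z +29 and up.
- balance: the spring balance with its hook, fixed; origin at the unloaded hook's seat, 280 to 320 mm above the table, axes as hook_seat. Its round body, 30 mm across, begins 66 mm above the origin and is 160 mm tall; on top a clamp rod (245 mm above the origin) runs 160 mm to +x to the column.
- hook (a joint): how far the sprung hook is drawn down (m): 0 unloaded, scale ends at 0.085, stop at 0.092. The spring gives 65 N/m and begins to move at about 0.1 N; it is lightly damped and bounces for some seconds if the load is let go all at once.
- stand: grey base plate, 12 mm thick, and 12 mm steel column 612 mm tall, fixed to the table. Origin on the table under the hook, axes as hook_seat; the plate spans x -65 to +185 mm, y -75 to +75 mm; the column stands at x +160 mm.
- caddy: the loose open plywood tray, 190 (x, along the handle) x 110 x 55 mm, with two lidded jars packed in it (tops 73 mm above its underside). Origin at the middle of its underside, z up. Its mass is not known before weighing (under 0.5 kg); it balances about its middle.
- frame: bystander: dark wooden picture frame lying face down, 160 x 210 x 18 mm, origin under its centre.
- phone: bystander: black phone lying flat, 150 x 72 x 8 mm, origin under its centre.
- jar_mid (a point): bystander: green glass jar with steel lid, 68 mm across, 84 mm tall; its middle, half-way up.
- glue_mid (a point): bystander: white glue bottle with a nozzle, 52 mm across, 131 mm tall; its middle, half-way up.
Mind the look-alikes: they are no part of the job. Several things look just like the caddy: the one meant starts farthest from the robot's base.

How it is judged:
On the way, in this order (a step that is already met when the one before it is completed fails the run):
1. the caddy is lifted clear of the table (height (world z) of caddy above 0.04 m), for 0.2 s.
2. the eye is on the hook and draws it down (distance between caddy_eye and hook_seat below 0.01 m and value of joint hook above 0.012 m), for 0.2 s.
At the end, for the whole second after the job is handed in: The caddy hangs by its eye from the hook (eye wire within 10 mm of the seat), released, within 8 degrees of level, clear of the table and stand, the hook drawn down between 15 and 85 mm and steady (under 10 mm/s), the caddy moving at less than 30 mm/s (distance between caddy_eye and hook_seat below 0.01 m and value of joint hook between 0.015 and 0.085 m and velocity of joint hook between -0.01 and 0.01 m/s and linear speed of caddy below 0.03 m/s and angle between caddy's own z axis and vertical below 0.14 rad and contact force between caddy and stand below 0.1 N and height (world z) of caddy above 0.02 m); the robot touches nothing.
It fails at once if the hook drops or springs back: it moves faster than 80 mm/s (velocity of joint hook above 0.08 m/s or velocity of joint hook below -0.08 m/s).
It fails at once if the hook is pulled past the end of its scale (85 mm), or the caddy is forced against the balance or hook with more than 10 N (value of joint hook above 0.085 m or contact force between caddy and balance above 10 N).
It fails at once if the robot knocks the balance or the stand (over 3 N) (contact force between any of the arm, the fingers and balance above 3 N or contact force between the arm and stand above 3 N).
It fails at once if the caddy is tipped more than 30 degrees (angle between caddy's own z axis and vertical above 0.52 rad).
It fails at once if the loose jar, the glue bottle, the frame or the phone is moved by more than 20 mm (distance of any of frame, jar_mid, glue_mid, phone from where it was at the start of the episode above 0.02 m).
It also fails if it takes over 59 s, if anything falls off the work surface, if the arm or the gripper's body presses on something with over 40 N, if the wrist force passes 120 N, or if a joint passes its speed limit or range.

ROBOT

A 7-joint arm with a two-finger parallel gripper is mounted at the origin on the work surface. World frame = base frame: x ahead of the robot, y to its left, z up, the work surface at z = 0. Lengths are in m, angles in rad, forces in N, time in s.
With the tool pointing down it reaches from about 0.4 to 0.85 m from the base axis. Payload 10.4 kg.
Tool frame: the origin (TCP) lies midway between the tips of the shut fingers; the grasp point (between the pads) lies 19 mm behind it (manip.tcp_to_grasp is the distance from the TCP to the grasp point, in m); x points along the fingers, y is the direction in which the jaws open and shut, and the axes are right-handed (so a half turn about x gives the same grasp; the last joint's range is limited). The gripper opens to 85 mm and grips with 20 to 120 N. Pads are 22 mm wide; open, the fingers measure 114 mm over their backs; the gripper's body (76 mm by 85 mm) begins 54 mm behind the grasp point. The pads swing forward as they close: fully open they stand 13 mm farther back than shut.
Start: joints at [-0.023, 0.332, -0.065, 1.46, 0.022, 1.35, -0.088], TCP at [0.625, 0, 0.193] pointing down, gripper open.
Joint ranges: [-2.6, 2.6], [-0.5, 2.12], [-1.47, 1.34], [0.16, 2.42], [-1.27, 4.41], [0.06, 2.06], [-2.6, 2.6]. Speed limits (rad/s): [2.22, 2.22, 2.79, 2.79, 3.14, 3.14, 3.14].

INTERFACE

Orientations are given as a unit quaternion [x, y, z, w].
In Python, from workcell import monitor, viewer, manip gives the robot as it stands. The module is installed in compiled form; this text tells all that it offers.
- The arm moves only by the tool send_rows, never from a script. Its arguments are lists of equal length, an entry for each row: "grip": the closure in counts, from 0 (fully open) to 255 (shut); "offset": the shift along the tool's x, y, z in mm, a list of three; "twist": the turn about the tool's x in degrees. In form: {"grip": [grip, ...], "offset": [[tx, ty, tz], ...], "twist": [twist, ...]}. A call has exactly 5 rows; each row is the pose to reach, as a shift and turn from the pose commanded when the call began, along the tool's axes at that moment; what a row does not reach only later rows make up. A row lasts 1/12 s, in which the tool goes at most 41.7 mm and 7.16 degrees, less where a joint would pass 70% of its speed; a pose out of reach is approached as far as the arm can. A call with a gripper value outside its range is refused whole. The fingers move at their own pace and stop on an object; "newtons" is the grip in N (left out, the last holds). Time passes only in rows, so rows that repeat a pose let the fingers close, or fill a call up. It gives the time, the measured TCP pose, the force and the opening at its end, in the units of the state.
- monitor.get_obs(): the state, without advancing time (a new reading comes with each control period).
- viewer.camera(name): name is "scene" or "side" or "wrist"; returns (picture, depth): 420x560x3 uint8, blue, green, red; 420x560 float32, m along the optical axis (not along the pixel's ray), 0 where there is no reading.
- viewer.camera_model(name): a dict with "camera_matrix" (3x3 intrinsics, pixels), "R" (3x3) and "t" (3): a world point X has camera coordinates R X + t; the wrist camera has in their place "mount" (4x4, takes a point from camera to tool coordinates, whose origin is the TCP and whose axes are the tool frame's). Camera axes: x right, y down, z forward; pixel columns grow to the right and rows downward; lengths in m; the calibration is good to about 2 mm. The wrist camera is an equidistant fisheye: a pixel r from the principal point sees the ray r / f radians off the axis. A picture is of the moment at which its call begins: read the wrist's pose just before it. camera_model takes no time and is no camera call.
- manip.hand_in(): hands the job in, once; it reports no verdict.
Trained networks look in the newest picture that a camera, given by its name, has taken for a name from the list of things; names that differ only in an ending like _2 or _b are one class to them, and where a whole thing is asked for, a point or a joint stands for the part that bears it (a point fixed in the world has none). Each returns a list of dicts, best first, with "score" (0 to 1); they miss things now and then, are a little off and sometimes report something else, mostly with a low value. They report only what shows in the picture. A call takes as long as a camera call. They do not tell look-alikes from the thing itself.
- viewer.recognise(target, camera): "box" ([left, top, width, height] in pixels, round what is visible of it).
- viewer.regions_of(target, camera): "region" (420x560 bool, what is visible of it) and "box" ([left, top, width, height] in pixels, round what is visible of it).
- viewer.spot_point(target, camera): "position" ([column, row] in pixels: a listed point, or the origin of a listed thing).
The state is a dict: "clock": time; "joint_pos": joint angles; "joint_velocities": joint speeds; "tau": joint torques, N m; "position": TCP position; "ee_rot": TCP orientation; "ft_force": force on the tool from outside, world axes, zero at the start; "torque": the same for the moment, N m; "grip_width": opening from 0.0 (shut) to 1.0 (fully open).
Only numpy, scipy, OpenCV 4.12 (cv2) and the standard library are available. Lean on these libraries where they do the work, as an engineer would, in place of code of your own. Each camera call takes 0.05 s, during which the arm holds its last target.

## Working session

There is one attempt and no reset: what is moved stays moved. The work goes in short steps, Python scripts to look and compute and a tool call to move; the robot and the scene stay as the last step left them, time stands still between calls to the robot, and variables do not carry over. Pictures are saved under pics/ and viewed, and the job is handed in when it is done.

Besides the shell and the picture viewer there is one more tool, called after ">>>" in YAML: its name, and indented under it one key for each argument. send_rows: Moves the arm, as the interface text tells. Its arguments: {"type":"object","properties":{"grip":{"type":"array","items":{"type":"number"}},"offset":{"type":"array","items":{"type":"array","items":{"type":"number"}}},"twist":{"type":"array","items":{"type":"number"}},"newtons":{"type":"number"}},"required":["grip","offset","twist"]}

```bash
mkdir -p pics; ls
python3 - <<'E'
from workcell import monitor, viewer, manip
import cv2
o=monitor.get_obs()
for k,v in o.items(): print(k,v)
for c in ("scene","side","wrist"):
    p,d=viewer.camera(c); cv2.imwrite(f"pics/{c}0.png",p)
    print(c,viewer.camera_model(c))
    for n in ("caddy","caddy_handle","caddy_eye","hook_seat","balance","stand","jar_mid","glue_mid","frame","phone"):
        r=viewer.spot_point(n,c)
        print(n,[(x['position'],round(x['score'],2)) for x in r][:4])
print(manip.tcp_to_grasp, monitor.get_obs()['clock'])
E
```

```text
pics
clock 0.0
joint_pos [-0.02257931  0.33290949 -0.06467992  1.46095128  0.02161244  1.34992743
 -0.08852909]
joint_velocities [ 6.18735311e-04 -1.57481592e-05 -7.90561056e-05  1.72460016e-03
  6.77562983e-04  1.50091173e-03 -1.08272683e-03]
tau [ 4.98105128e-04 -6.25449800e+01  4.97091911e-02 -3.91610491e+01
  1.63588714e-02  9.83294769e-03 -6.01235030e-06]
position [ 6.24551812e-01 -3.91710451e-05  1.91687697e-01]
ee_rot [-0.49961453 -0.50034067  0.50040761 -0.49963663]
ft_force [-0.23916488 -0.1337532  -0.59581259]
torque [-0.05567602 -0.0270386  -0.03412557]
grip_width 0.9977332069367957
scene {'camera_matrix': array([[415.36914269,   0.        , 281.10592387],
       [  0.        , 415.36914269, 201.71561464],
       [  0.        ,   0.        ,   1.        ]]), 'R': array([[-0.40785169,  0.91304495,  0.00243247],
       [ 0.52565133,  0.23698195, -0.81702523],
       [-0.74655722, -0.33194649, -0.57659678]]), 't': array([ 0.25667107, -0.10960836,  1.87929201])}
caddy [([265.5, 203.1], 0.98), ([248.0, 239.4], 0.91), ([324.8, 227.0], 0.59)]
caddy_handle [([329.0, 201.0], 0.79),
[... 1371 characters left out ...]
284.41232456],
       [  0.        , 325.1922621 , 211.14243748],
       [  0.        ,   0.        ,   1.        ]]), 'mount': array([[ 1.15038894e-04, -2.69674306e-01,  9.62951585e-01,
        -1.81003184e-01],
       [ 9.99999954e-01, -2.40214076e-04, -1.86736753e-04,
        -1.06408115e-04],
       [ 2.81672630e-04,  9.62951562e-01,  2.69674266e-01,
        -6.76717925e-02],
       [ 0.00000000e+00,  0.00000000e+00,  0.00000000e+00,
         1.00000000e+00]])}
caddy [([74.5, 133.1], 0.93), ([229.0, 311.6], 0.8)]
caddy_handle [([6.9, 146.5], 0.96)]
caddy_eye []
hook_seat []
balance []
stand [([251.9, 16.8], 0.78)]
jar_mid []
glue_mid [([379.9, 335.4], 0.83)]
frame []
phone []
0.0187 1.65
```

View pictures.

View pics/scene0.png

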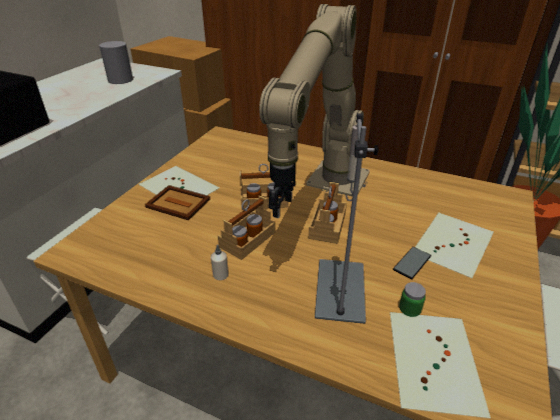

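View pics/side0.png

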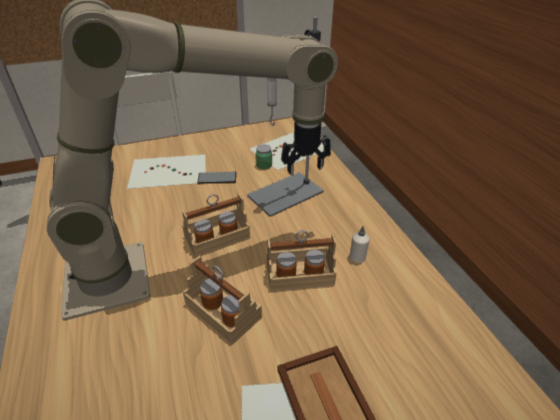

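View pics/wrist0.png

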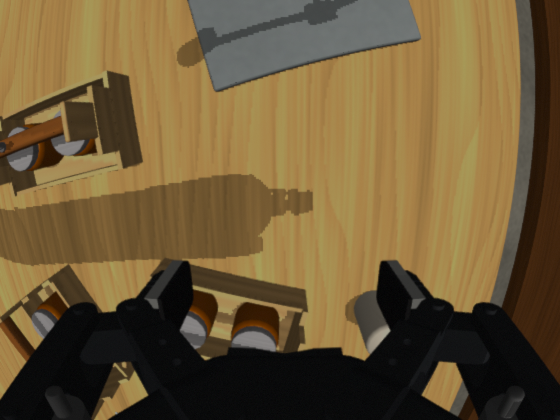

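```bash
cat > h.py <<'E'
from workcell import monitor, viewer, manip
import numpy as np, cv2
from scipy.optimize import least_squares
from scipy.spatial.transform import Rotation as Ro
S=viewer.camera_model("scene"); D=viewer.camera_model("side"); W=viewer.camera_model("wrist")
def tri(ps,pd):
    P=[c["camera_matrix"]@np.c_[c["R"],c["t"]] for c in (S,D)]
    X=cv2.triangulatePoints(P[0],P[1],np.array(ps,float).reshape(2,1),np.array(pd,float).reshape(2,1)).ravel(); X=X[:3]/X[3]
    e=[proj(c,X)-q for c,q in ((S,ps),(D,pd))]
    return X,np.abs(np.r_[e[0],e[1]]).max()
def proj(c,X):
    v=c["camera_matrix"]@(c["R"]@np.asarray(X)+c["t"]); return v[:2]/v[2]
def back(c,p,z):  # ray at height z
    K=c["camera_matrix"]; r=c["R"].T@np.linalg.inv(K)@np.r_[p,1]; o=-c["R"].T@c["t"]
    return o+r*(z-o[2])/r[2]
def wproj(X,pos,quat):
    T=Ro.from_quat(quat).as_matrix().T@(np.asarray(X)-pos)
    M=np.linalg.inv(W["mount"]); v=M[:3,:3]@T+M[:3,3]
    th=np.arctan2(np.hypot(v[0],v[1]),v[2]); K=W["camera_matrix"]; u=v[:2]/np.hypot(v[0],v[1])
    return K[0,0]*th*u+K[:2,2]
E
python3 - <<'E'
from h import *
np.set_printoptions(precision=4,suppress=True)
ey=[(248.1,198.3),(265.4,164.3),(330.9,186.7)]; ed=[(302.1,229.0),(215.8,266.4),(211.1,197.6)]
for a in ey:
    for b in ed:
        X,e=tri(a,b); print(a,b,X,round(e,1))
for n,a,b in (("hook",(349.6,197.9),(271,125.1)),("bal",(349.9,199.4),(272.1,124.1)),("stand",(340.1,276.7),(270.3,202.8)),("jar",(412.3,295.7),(266.5,158.2)),("glue",(221.3,262.7),(363.2,240.9)),("phone",(415.3,263.3),(216.7,175.9)),("frame",(175.7,199.2),(326.8,396.6))): print(n,*tri(a,b))
E
```

```text
(248.1, 198.3) (302.1, 229.0) [ 0.5457 -0.1664  0.18  ] 1.6
(248.1, 198.3) (215.8, 266.4) [ 0.3489 -0.2135  0.092 ] 21.8
(248.1, 198.3) (211.1, 197.6) [ 0.4189 -0.1329  0.2122] 41.3
(265.4, 164.3) (302.1, 229.0) [ 0.4921 -0.1776  0.2532] 18.1
(265.4, 164.3) (215.8, 266.4) [ 0.295  -0.2186  0.1713] 0.5
(265.4, 164.3) (211.1, 197.6) [ 0.3586 -0.1397  0.2688] 18.5
(330.9, 186.7) (302.1, 229.0) [0.5226 0.0048 0.1801] 35.3
(330.9, 186.7) (215.8, 266.4) [ 0.2726 -0.0141  0.0545] 19.4
(330.9, 186.7) (211.1, 197.6) [0.3434 0.0666 0.17  ] 0.8
hook [0.5826 0.1944 0.3097] 0.25644534420820264
bal [0.5883 0.1978 0.3099] 2.475333889151443e-05
stand [ 0.5791  0.1944 -0.0115] 0.21394943141183376
jar [0.6325 0.4231 0.0447] 2.2745615348300134
glue [ 0.755  -0.1606  0.0628] 1.911986487259469
phone [0.4267 0.413  0.0023] 0.061784697342147865
frame [ 0.4627 -0.5479  0.0174] 0.266333610454069
```

Run:
```python
from h import *
np.set_printoptions(precision=4,suppress=True)
for p in ((318,261),(363,266),(364,320),(317,317)): print("plate scene",back(S,p,0.012))
for p in ((248,190),(285,177),(323,191),(286,211)): print("plate side",back(D,p,0.012))
print("col scene",back(S,(341,311),0.012),"side",back(D,(307,183),0.012), "top", tri((359.5,113),(315,18)))
print("caddy org",tri((248,239.4),(300.3,274.4)), tri((245.4,214),(298.8,241.7)))
s=cv2.imread("pics/scene0.png");d=cv2.imread("pics/side0.png")
a=cv2.resize(s[190:290,200:300],(400,400),interpolation=cv2.INTER_CUBIC);b=cv2.resize(d[220:320,255:355],(400,400),interpolation=cv2.INTER_CUBIC)
cv2.imwrite("pics/z1.png",np.hstack([a,b]))
a=cv2.resize(s[100:240,310:410],(400,560),interpolation=cv2.INTER_CUBIC);b=cv2.resize(d[10:150,240:340],(400,560),interpolation=cv2.INTER_CUBIC)
cv2.imwrite("pics/z2.png",np.hstack([a,b]))
```

```text
plate scene [0.563  0.1081 0.012 ]
plate scene [0.5237 0.2544 0.012 ]
plate scene [0.7423 0.3156 0.012 ]
plate scene [0.7882 0.1866 0.012 ]
plate side [0.5148 0.2689 0.012 ]
plate side [0.6767 0.3036 0.012 ]
plate side [0.7802 0.1697 0.012 ]
plate side [0.6069 0.1049 0.012 ]
col scene [0.7379 0.2443 0.012 ] side [0.7431 0.2375 0.012 ] top (array([0.7235, 0.2218, 0.6232]), np.float64(3.5021453012357995))
caddy org (array([ 0.5479, -0.1722, -0.0027]), np.float64(0.7167253910943145)) (array([ 0.5492, -0.1667,  0.122 ]), np.float64(2.1149630355626527))
```

View pics/z1.png

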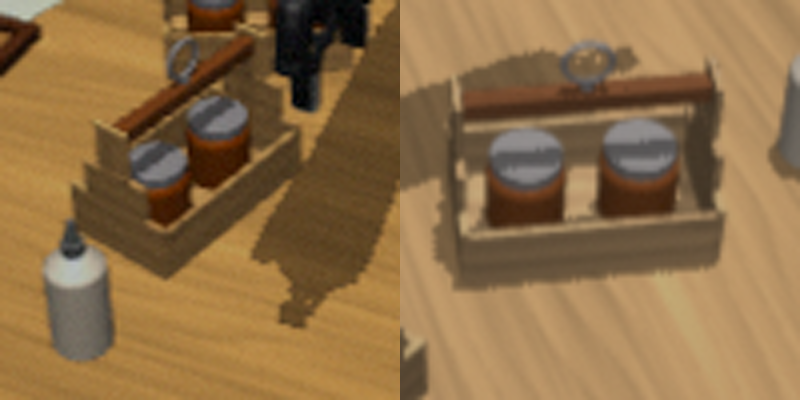

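View pics/z2.png

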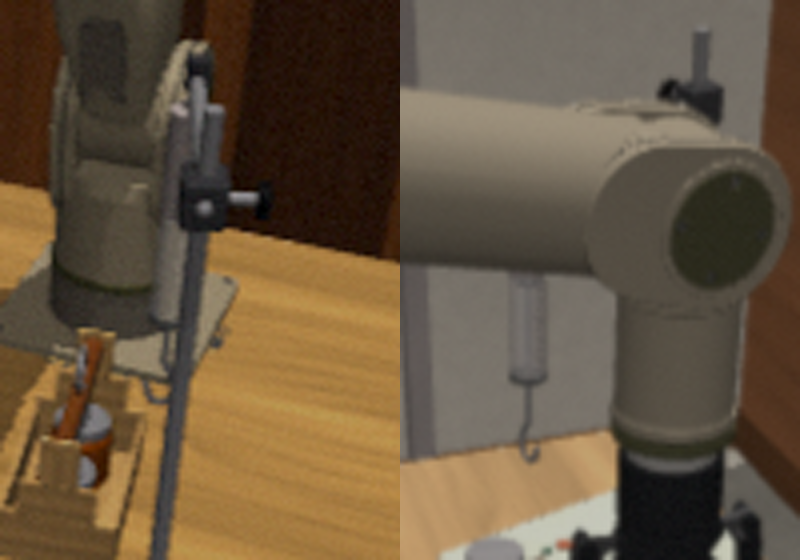

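Run:
```python
from h import *
np.set_printoptions(precision=4,suppress=True)
o=monitor.get_obs(); R=Ro.from_quat(o["ee_rot"]).as_matrix(); print("tool axes cols\n",R)
sc,sd=[(230,222),(262.5,200.5)],[(270.8,245.5),(333,242.5)]
for p in sc: print("sc",back(S,p,.127))
for p in sd: print("sd",back(D,p,.127))
print(tri(sc[0],sd[1]),tri(sc[1],sd[0]))
p,d=viewer.camera("side"); np.save("sided.npy",d)
p,d2=viewer.camera("scene"); np.save("scened.npy",d2)
def cloud(c,d):
    K=c["camera_matrix"]; v,u=np.mgrid[0:420,0:560]; r=np.stack([(u-K[0,2])/K[0,0]*d,(v-K[1,2])/K[1,1]*d,d],-1)
    return (r-c["t"])@c["R"]
for c,dd in ((D,d),(S,d2)):
    P=cloud(c,dd); m=(dd>0)&(P[...,2]>.2)&(np.hypot(P[...,0]-.6245,P[...,1])<.12)&(P[...,2]<.75)
    Q=P[m]
    for z in np.arange(.2,.75,.03):
        q=Q[abs(Q[:,2]-z)<.015]
        if len(q): print(round(z,2),len(q),"x",q[:,0].min()-.6245,q[:,0].max()-.6245,"y",q[:,1].min(),q[:,1].max())
    m=(dd>0)&(np.hypot(P[...,0]-.586,P[...,1]-.196)<.04)&(P[...,2]>.28)&(P[...,2]<.6)
    Q=P[m]
    for z in np.arange(.28,.6,.03):
        q=Q[abs(Q[:,2]-z)<.015]
        if len(q): print("bal",round(z,2),len(q),np.median(q,0),q[:,:2].min(0),q[:,:2].max(0))
```

```text
tool axes cols
 [[ 0.0001  1.      0.    ]
 [ 0.      0.     -1.    ]
 [-1.      0.0001 -0.    ]]
sc [ 0.6232 -0.1924  0.127 ]
sc [ 0.4643 -0.1481  0.127 ]
sd [ 0.4635 -0.1528  0.127 ]
sd [ 0.6335 -0.1998  0.127 ]
(array([ 0.6298, -0.1948,  0.1278]), np.float64(1.9487112302687137)) (array([ 0.4634, -0.1497,  0.1252]), np.float64(0.37858701508361037))
0.23 2 x -0.04944320682646686 0.04411833443340052 y -0.003941154998325083 0.002521951227062824
0.26 94 x -0.058299444296215475 0.05724476728572281 y -0.014099973481695428 0.010451697594069848
0.29 192 x -0.07557309891911723 0.07364015417140901 y -0.016212872484885062 0.013360980283744288
0.32 366 x -0.0743075756836471 0.0725578723908833 y -0.021336313180558283 0.01818990633950536
0.35 299 x -0.07085882994893844 0.06625085890034199 y -0.037214665936725455 0.012142983084499796
0.38 253 x -0.03949430346642002 0.033550027088279366 y -0.04007816036954199 0.004897572432681806
0.41 242 x -0.04310872323080994 0.03530516054017485 y -0.04561993159987883 0.015491761884601852
0.44 339 x -0.0442037388997899 0.03625532536534437 y -0.045337051004764865
[... 2507 characters left out ...]
0007852329205 0.02351379421085092
bal 0.31 16 [0.5893 0.1923 0.3116] [0.5841 0.1852] [0.5951 0.2024]
bal 0.34 11 [0.5892 0.1979 0.3429] [0.5857 0.1955] [0.5914 0.202 ]
bal 0.37 27 [0.5981 0.1968 0.3798] [0.5855 0.1825] [0.6025 0.2055]
bal 0.4 69 [0.6    0.196  0.4001] [0.592 0.184] [0.6061 0.2058]
bal 0.43 73 [0.5996 0.1964 0.4304] [0.5891 0.183 ] [0.6049 0.2051]
bal 0.46 58 [0.5998 0.1933 0.4574] [0.5907 0.1828] [0.6038 0.2037]
bal 0.49 45 [0.5995 0.1903 0.4907] [0.5858 0.1813] [0.6039 0.197 ]
bal 0.52 65 [0.5998 0.1927 0.5197] [0.5864 0.1815] [0.6047 0.2027]
bal 0.55 61 [0.5944 0.1973 0.5599] [0.5782 0.1829] [0.6226 0.2106]
bal 0.58 24 [0.5913 0.1975 0.5706] [0.5796 0.1904] [0.5965 0.2042]
```

>>> send_rows:
  grip: [0,0,0,0,0]
  offset:
    - [-15,-25,26]
    - [-30,-50,52]
    - [-45,-80,80]
    - [-60,-110,110]
    - [-60,-147,150]
  twist: [-7,-14,-21,-28,-35]

```text
clock: 2.17
position: [0.4911, -0.1366, 0.2547]
ee_rot: [0.327, 0.626, -0.326, 0.629]
ft_force: [0.5, -0.2, 1.0]
grip_width: 1.001
```

>>> send_rows:
  grip: [0,0,0,0,0]
  offset:
    - [0,0,0]
    - [0,0,0]
    - [0,0,0]
    - [0,0,0]
    - [0,0,0]
  twist: [-7,-14,-21,-28,-35]

```text
clock: 2.58
position: [0.4915, -0.1357, 0.2521]
ee_rot: [0.123, 0.696, -0.123, 0.697]
ft_force: [0.8, -0.2, 0.9]
grip_width: 1.001
```

Run:
```python
from h import *
np.set_printoptions(precision=4,suppress=True)
o=monitor.get_obs(); print(o["clock"],o["position"],o["ft_force"],o["joint_pos"]); R=Ro.from_quat(o["ee_rot"]).as_matrix(); print("yaw",np.degrees(np.arctan2(R[1,1],R[0,1])))
p,d=viewer.camera("wrist"); cv2.imwrite("pics/w1.png",p); np.save("w1d.npy",d)
for n in ("caddy","caddy_handle","caddy_eye"): print(n,[(x['position'],round(x['score'],2)) for x in viewer.spot_point(n,"wrist")])
for X in ((.547,-.169,.1755),(.547,-.169,.125),(.4634,-.1497,.127),(.6298,-.1948,.127)): print(wproj(X,o["position"],o["ee_rot"]))
p,d=viewer.camera("side"); cv2.imwrite("pics/s1.png",p)
```

```text
2.5833 [ 0.4915 -0.1357  0.2521] [ 0.8367 -0.2475  0.9067] [ 0.2248  0.0533 -0.0469  1.6651  0.0026  1.4228  1.3998]
yaw 70.03252307411391
caddy [([165.9, 70.2], 0.86), ([387.8, 26.5], 0.85), ([275.1, 219.5], 0.71), ([273.0, 256.1], 0.45)]
caddy_handle [([421.4, 0.4], 0.98), ([267.8, 257.4], 0.93), ([136.1, 49.0], 0.57)]
caddy_eye [([107.0, 38.6], 0.81), ([264.9, 274.1], 0.65)]
[271.2263 276.0492]
[273.0879 253.7331]
[261.2117 171.5364]
[277.7148 323.8372]
```

View pics/w1.png

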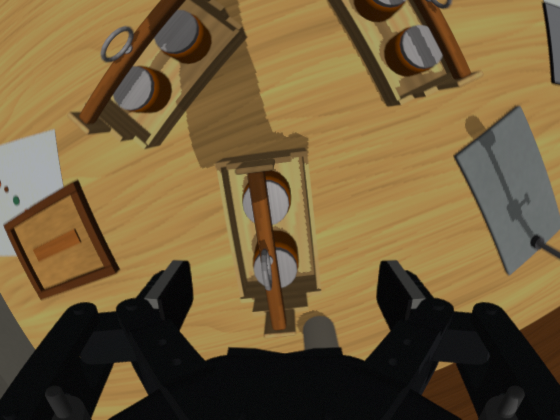

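View pics/s1.png

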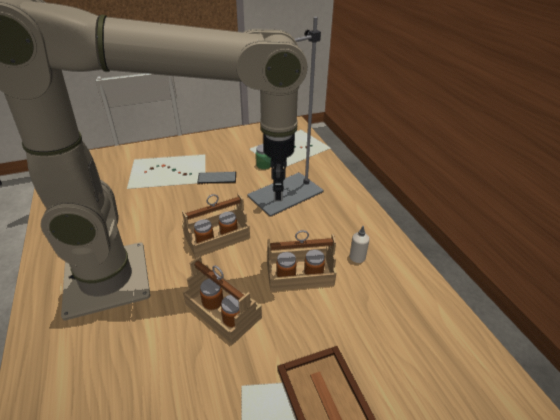

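Run:
```python
from h import *
np.set_printoptions(precision=4,suppress=True)
o=monitor.get_obs(); print(o["clock"],o["position"])
X=o["position"]
print("side",proj(D,X),"scene",proj(S,X),"start side",proj(D,(.6246,0,.192)),"start scene",proj(S,(.6246,0,.192)))
for X in ((.0,0,.0),(.1,0,0)): print(proj(D,X),proj(S,X))
```

```text
2.8333 [ 0.4915 -0.1356  0.252 ]
side [278.348  205.0702] scene [261.394  175.4576] start side [304.1586 185.3319] start scene [281.8695 221.4412]
[106.4226 278.5539] [337.8365 177.4895]
[141.313  270.1074] [330.7959 188.5861]
```

Run:
```python
import cv2,numpy as np
p=cv2.imread("pics/w1.png")
c=p[150:340,200:340]; cv2.imwrite("pics/z3.png",cv2.resize(c,(560,760)[::1],interpolation=cv2.INTER_CUBIC)[:600] if 0 else cv2.resize(c,(442,600),interpolation=cv2.INTER_CUBIC))
h=cv2.cvtColor(p,cv2.COLOR_BGR2HSV)
for r in range(170,332,8): print(r,[tuple(int(a) for a in p[r,x]) for x in (250,256,262,268,274,280)])
```

```text
170 [(56, 91, 115), (55, 90, 115), (48, 79, 101), (39, 64, 83), (48, 81, 104), (93, 150, 169)]
178 [(16, 41, 72), (16, 43, 75), (17, 42, 72), (0, 46, 94), (0, 38, 80), (4, 23, 49)]
186 [(14, 38, 67), (15, 42, 73), (17, 46, 78), (144, 146, 149), (155, 156, 160), (78, 79, 83)]
194 [(64, 69, 81), (15, 41, 73), (18, 47, 81), (128, 130, 135), (151, 152, 156), (154, 155, 159)]
202 [(130, 131, 134), (22, 57, 97), (32, 78, 134), (46, 53, 66), (146, 147, 151), (148, 148, 152)]
210 [(132, 133, 135), (25, 65, 112), (31, 76, 131), (19, 47, 81), (144, 145, 148), (144, 146, 149)]
218 [(127, 131, 134), (23, 59, 103), (30, 75, 128), (25, 62, 106), (143, 144, 148), (142, 142, 146)]
226 [(87, 141, 169), (23, 54, 92), (28, 73, 125), (27, 70, 118), (74, 121, 141), (89, 143, 169)]
234 [(91, 146, 169), (36, 64, 87), (28, 71, 123), (30, 75, 129), (3, 23, 49), (3, 22, 49)]
242 [(93, 151, 167), (46, 77, 101), (17, 44, 77), (30, 76, 130), (5, 25, 48), (2, 31, 63)]
250 [(95, 153, 168), (1, 24, 51), (41, 47, 61), (22, 53, 91), (16, 41, 73), (95, 96, 98)]
258 [(90, 145, 169), (46, 52, 63), (83, 84, 86), (105, 10
[... 205 characters left out ...]
83, 84), (28, 72, 122), (124, 125, 129)]
282 [(34, 56, 72), (32, 53, 68), (123, 125, 127), (101, 102, 105), (29, 71, 123), (68, 73, 81)]
290 [(33, 53, 68), (32, 52, 67), (30, 51, 65), (69, 80, 97), (29, 70, 121), (15, 36, 63)]
298 [(79, 128, 141), (31, 51, 66), (30, 50, 64), (21, 56, 96), (25, 67, 116), (22, 57, 98)]
306 [(71, 127, 165), (31, 52, 66), (30, 51, 66), (24, 48, 74), (25, 66, 115), (26, 68, 118)]
314 [(77, 137, 169), (87, 142, 169), (87, 142, 169), (29, 48, 63), (25, 65, 114), (28, 72, 124)]
322 [(74, 133, 169), (76, 136, 170), (78, 138, 169), (29, 50, 64), (26, 66, 112), (29, 74, 127)]
330 [(74, 132, 168), (77, 137, 169), (75, 134, 168), (31, 53, 68), (30, 53, 72), (29, 51, 69)]
```

View pics/z3.png

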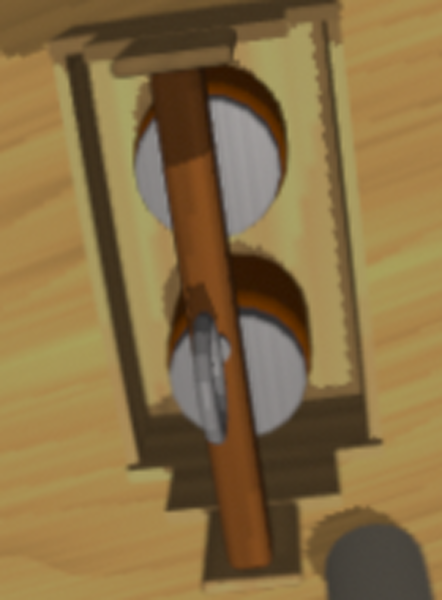

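```bash
cat >> h.py <<'E'
def wback(p,z,pos,quat):
    K=W["camera_matrix"]; q=np.asarray(p,float)-K[:2,2]; r=np.hypot(*q); th=r/K[0,0]
    v=np.r_[np.sin(th)*q/r,np.cos(th)]
    Rt=Ro.from_quat(quat).as_matrix(); M=W["mount"]
    dv=Rt@(M[:3,:3]@v); o=Rt@M[:3,3]+pos
    return o+dv*(z-o[2])/dv[2]
def cmd(target,yaw):
    o=monitor.get_obs(); R=Ro.from_quat(o["ee_rot"]).as_matrix()
    y=np.degrees(np.arctan2(R[1,1],R[0,1]))
    print("t",round(o["clock"],2),"pos",o["position"].round(4),"yaw",round(y,2),"tiltdown",R[:,0].round(4),"off mm",(R.T@(np.asarray(target)-o["position"])*1000).round(1),"twist",round(-(yaw-y),2),"F",o["ft_force"].round(2),"T",o["torque"].round(2),"grip",round(o["grip_width"],3))
E
python3 - <<'E'
from h import *
np.set_printoptions(precision=4,suppress=True)
o=monitor.get_obs(); q=(o["position"],o["ee_rot"])
a=wback((256.2,172.8),.134,*q); b=wback((279.8,329),.134,*q)
print(a,b,(a+b)/2,np.degrees(np.arctan2(*(b-a)[1::-1])),np.linalg.norm(b-a))
for r,l,rr in ((202,252.5,267.3),(218,254,270),(234,257,272.5),(306,270.5,283.3),(322,271.5,285.5)): print(wback(((l+rr)/2,r),.134,*q))
for r in (178,202,218,226,306,322):
    p=cv2.imread("pics/w1.png"); print(r,[int(x[2])-2*int(x[0]) for x in p[r,245:292]])
# eye top by spot, glue
print(wback((264.9,274.1),.1755,*q))
E
```

```text
[ 0.4619 -0.1533  0.134 ] [ 0.632  -0.1946  0.134 ] [ 0.5469 -0.1739  0.134 ] -13.638489329342919 0.17507971776343223
[ 0.4892 -0.1603  0.134 ]
[ 0.5046 -0.1643  0.134 ]
[ 0.5207 -0.1678  0.134 ]
[ 0.6019 -0.1864  0.134 ]
[ 0.6224 -0.1924  0.134 ]
178 [5, 4, 8, 22, 42, 40, 37, 44, 44, 44, 44, 43, 44, 43, 44, 43, 44, 38, 38, 31, 41, 91, 93, 94, 94, 94, 90, 87, 84, 80, 75, 69, 61, 50, 48, 41, 46, 40, 41, 21, -2, -23, -30, -30, -28, -25, -21]
202 [-128, -128, -130, -130, -129, -126, -65, 13, 41, 50, 52, 53, 62, 62, 64, 68, 72, 70, 70, 67, 60, 52, 37, -26, -99, -133, -140, -143, -142, -141, -145, -147, -146, -144, -142, -144, -147, -145, -145, -144, -145, -144, -132, -82, 35, 30, -26]
218 [-36, -35, -37, -56, -94, -120, -128, -127, -111, -6, 52, 57, 58, 61, 62, 64, 68, 68, 68, 73, 70, 68, 65, 56, 46, -4, -72, -126, -134, -138, -136, -137, -138, -140, -142, -138, -130, -105, -49, -13, -13, -15, -19, -24, -27, -30, -31]
226 [-34, -30, -24, -16, -11, -5, -4, -3, -4, -4, 19, 46, 53, 56, 58, 65, 63, 69, 70, 70, 73, 71, 69, 64, 60, 50, 26, 0, -12, -7, 0, -8, -8, -10, -7, -9, -8, -8, -5, -7, -9, -11, -15, -19, -23, -26, -28]
306 [24, 21, 23, 22, 24, 23, 23, 22, 13, 5, 3, 4, 3, 6, 4, 6, 6, 6, 3, 5, 3, 3, 4, 26, 45, 55, 61, 63, 67, 65, 63, 62, 66, 67, 66, 66, 60, 48, 25, 11, 7, 3, 3, 4, 4, 3, 3]
322 [21, 23, 21, 21, 21, 21, 19, 18, 15, 16, 17, 18, 15, 18, 17, 16, 15, 13, 14, 15, 9, 5, 4, 6, 4, 8, 31, 51, 57, 60, 62, 61, 60, 64, 67, 69, 71, 67, 62, 55, 36, 12, 3, 5, 6, 4, 3]
[ 0.5429 -0.174   0.1755]
```

```bash
python3 -c "
from h import *
cmd((.477,-.1566,.106),76.4)"
```

```text
t 2.83 pos [ 0.4915 -0.1356  0.252 ] yaw 69.45 tiltdown [ 1.e-04 -0.e+00 -1.e+00] off mm [146.  -24.7  -6.2] twist -6.95 F [-1.17  0.23 -0.23] T [-0.01  0.02 -0.  ] grip 1.002
```

>>> send_rows:
  grip: [0,0,0,0,0]
  offset:
    - [0,-12,-3]
    - [15,-25,-6]
    - [45,-25,-6]
    - [75,-25,-6]
    - [100,-25,-6]
  twist: [-4,-6.5,-6.5,-6.5,-6.5]

```text
clock: 3.25
position: [0.4767, -0.1571, 0.1503]
ee_rot: [0.086, 0.702, -0.086, 0.702]
ft_force: [1.0, -1.2, -0.0]
grip_width: 1.001
```

```bash
python3 -c "
from h import *
cmd((.477,-.1566,.106),76.4)
o=monitor.get_obs()
p,d=viewer.camera('wrist'); cv2.imwrite('pics/w2.png',p)
print(wproj((.477,-.1566,.125),o['position'],o['ee_rot']))
cmd((.477,-.1566,.106),76.4)
"
```

```text
t 3.25 pos [ 0.4767 -0.1571  0.1503] yaw 75.97 tiltdown [-2.e-04  1.e-04 -1.e+00] off mm [44.3  0.6  0.2] twist -0.43 F [ 0.96 -1.2  -0.01] T [-0.02  0.01 -0.04] grip 1.001
[286.19847234 226.57653126]
t 3.3 pos [ 0.4742 -0.1563  0.1456] yaw 76.0 tiltdown [-0.0068  0.0016 -1.    ] off mm [39.6  0.4  3. ] twist -0.4 F [-1.82  0.31 -5.84] T [ 0.06  0.16 -0.03] grip 0.997
```

View pics/w2.png

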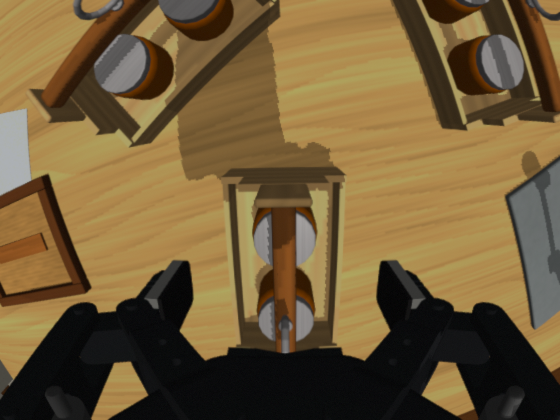

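>>> send_rows:
  grip: [0,0,0,0,0]
  offset:
    - [0,0,0]
    - [10,0,0]
    - [20,0,0]
    - [30,0,0]
    - [40,0,0]
  twist: [0,0,0,0,0]

```text
clock: 3.72
position: [0.4776, -0.1571, 0.1117]
ee_rot: [0.085, 0.702, -0.085, 0.702]
ft_force: [-0.3, -0.5, 0.0]
grip_width: 1.003
```

```bash
python3 -c "
from h import *
cmd((.477,-.1566,.106),76.4)
"
```

```text
t 3.72 pos [ 0.4776 -0.1571  0.1117] yaw 76.18 tiltdown [ 1.2e-03 -3.0e-04 -1.0e+00] off mm [ 5.7  0.3 -0.7] twist -0.22 F [-0.26 -0.51  0.01] T [-0.    0.04  0.01] grip 1.003
```

>>> send_rows:
  grip: [0,60,130,200,255]
  offset:
    - [4,0,0]
    - [5,0,0]
    - [5,0,0]
    - [5,0,0]
    - [5,0,0]
  twist: [0,0,0,0,0]
  newtons: 60

```text
clock: 4.13
position: [0.4776, -0.1571, 0.1075]
ee_rot: [0.085, 0.702, -0.085, 0.702]
ft_force: [-0.1, 0.1, -0.5]
grip_width: 0.455
```

>>> send_rows:
  grip: [255,255,255,255,255]
  offset:
    - [0,0,0]
    - [0,0,0]
    - [0,0,0]
    - [0,0,0]
    - [0,0,0]
  twist: [0,0,0,0,0]
  newtons: 100

```text
clock: 4.55
position: [0.4772, -0.157, 0.107]
ee_rot: [0.085, 0.702, -0.085, 0.702]
ft_force: [-0.2, 1.4, -1.0]
grip_width: -0.003
```

```bash
python3 -c "
from h import *
cmd((.477,-.1566,.106),76.4)
"
```

```text
t 4.55 pos [ 0.4772 -0.157   0.107 ] yaw 76.19 tiltdown [ 2.e-04 -1.e-04 -1.e+00] off mm [ 1.   0.4 -0.3] twist -0.21 F [-0.24  1.36 -1.  ] T [-0.05 -0.01  0.  ] grip -0.003
```

```bash
python3 -c "
from h import *
p,d=viewer.camera('wrist'); cv2.imwrite('pics/w3.png',p)
p2,d=viewer.camera('side'); p3,d=viewer.camera('scene')
f=lambda a:cv2.resize(a,(400,400),interpolation=cv2.INTER_CUBIC)
cv2.imwrite('pics/z4.png',np.hstack([f(p2[180:300,220:340]),f(p3[140:260,200:320])]))
cmd((.477,-.1566,.106),76.4)
"
```

```text
t 4.7 pos [ 0.4772 -0.157   0.107 ] yaw 76.19 tiltdown [ 1.e-04 -0.e+00 -1.e+00] off mm [ 1.   0.4 -0.3] twist -0.21 F [-0.17  0.18 -0.16] T [-0.02 -0.02  0.  ] grip -0.002
```

View pics/w3.png

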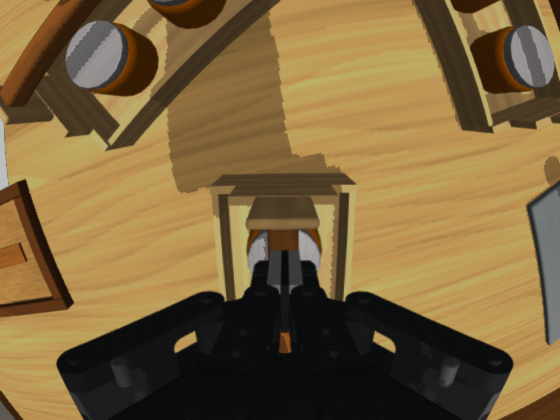

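View pics/z4.png

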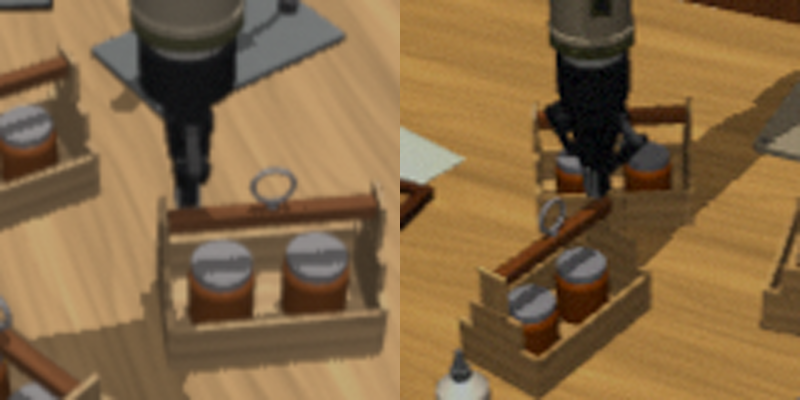

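```bash
python3 -c "
from h import *
X=(.4772,-.157,.107)
for z in (.107,.125,.14,.15):print(z,proj(D,(.4772,-.157,z)),proj(S,(.4772,-.157,z)))
print(proj(D,(.477,-.1566,.135)),proj(S,(.477,-.1566,.135)))
p2,d=viewer.camera('side'); p3,d3=viewer.camera('scene')
np.save('d2.npy',d);np.save('d3.npy',d3)
f=lambda a:cv2.resize(a,(400,400),interpolation=cv2.INTER_CUBIC)
cv2.imwrite('pics/z5.png',np.hstack([f(p2[210:260,250:300]),f(p3[180:230,235:285])]))
for n in ('caddy_eye','caddy_handle'):print([x['position'] for x in viewer.spot_point(n,'side')],[x['position'] for x in viewer.spot_point(n,'scene')])
print(d[225:250:2,277],d3[195:216:2,259])
"
```

```text
0.107 [275.89972012 250.42052693] [258.8634444 206.2727621]
0.125 [275.90353916 245.87197864] [258.72195972 202.24015817]
0.14 [275.90677988 242.01221517] [258.60255462 198.83686751]
0.15 [275.90897045 239.40319759] [258.5221804  196.54603737]
[275.79075537 243.22798136] [258.76669992 199.97281781]
[[209.8, 196.9], [214.6, 264.7]] [[262.0, 160.8], [333.2, 183.8], [245.0, 197.6]]
[[302.2, 244.9], [213.4, 206.3], [220.4, 280.1]] [[245.0, 212.7], [260.5, 169.8], [331.6, 200.0]]
[1.0224156 1.0224427 1.0199087 1.0160452 1.0268534 1.0697168 1.0992621
 1.1057885 1.1076163 1.1306373 1.1243448 1.1268332 1.133953 ] [1.4738013 1.4798995 1.4825339 1.4873062 1.490987  1.494314  1.545997
 1.5477837 1.5493016 1.557837  1.5291253]
```

View pics/z5.png

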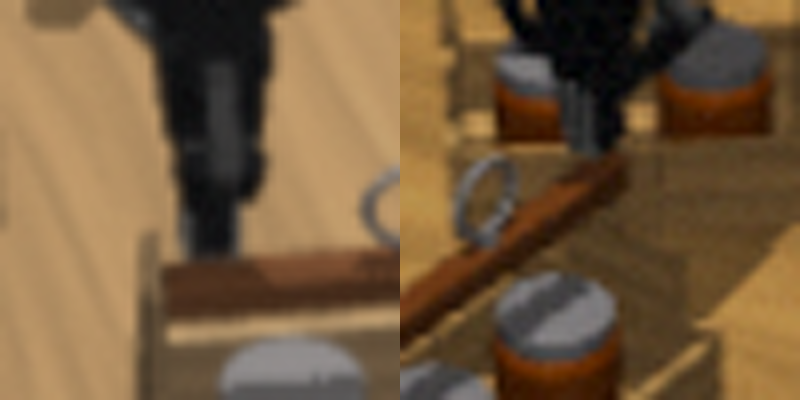

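```bash
python3 -c "
from h import *
np.set_printoptions(precision=4,suppress=True)
def pt(c,d,u,v):
    K=c['camera_matrix']; z=d[v,u]; return c['R'].T@(np.array([(u-K[0,2])/K[0,0]*z,(v-K[1,2])/K[1,1]*z,z])-c['t'])
d=np.load('d2.npy');d3=np.load('d3.npy')
for v in (225,229,233,235,237,239,240,241,242,243,244,246): print('side',v,[pt(D,d,u,v) for u in (276,278)])
for v in (186,190,194,196,197,198,199,200): print('scene',v,[pt(S,d3,u,v) for u in (257,259,261)])
o=monitor.get_obs()
for X in ((.454,-.151,.14),(.477,-.157,.135)): print(wproj(X,o['position'],o['ee_rot']), wproj(X,o['position']+[0,0,.033],o['ee_rot']))
print('tri',tri((259,198.5),(276.5,242)))
print(o['joint_pos'])
"
```

```text
side 225 [array([ 0.4613, -0.203 ,  0.2465]), array([ 0.4663, -0.2038,  0.2457])]
side 229 [array([ 0.4591, -0.2093,  0.2389]), array([ 0.4636, -0.2116,  0.2395])]
side 233 [array([ 0.4578, -0.2129,  0.2287]), array([ 0.4634, -0.2123,  0.2265])]
side 235 [array([ 0.467 , -0.1868,  0.196 ]), array([ 0.4727, -0.1865,  0.1939])]
side 237 [array([ 0.4731, -0.1694,  0.1715]), array([ 0.4768, -0.1751,  0.1753])]
side 239 [array([ 0.4727, -0.1706,  0.1651]), array([ 0.4784, -0.1707,  0.1634])]
side 240 [array([ 0.4729, -0.1699,  0.1607]), array([ 0.4779, -0.1723,  0.1613])]
side 241 [array([ 0.473 , -0.1698,  0.1568]), array([ 0.4789, -0.1694,  0.1545])]
side 242 [array([ 0.4754, -0.1628,  0.1459]), array([ 0.4807, -0.1646,  0.1459])]
side 243 [array([ 0.4784, -0.1545,  0.1335]), array([ 0.4836, -0.1565,  0.1337])]
side 244 [array([ 0.4759, -0.1616,  0.137 ]), array([ 0.4817, -0.1618,  0.1352])]
side 246 [array([ 0.4745, -0.1656,  0.1334]), array([ 0.4802, -0.1661,  0.1319])]
scene 186 [array([ 0.4765, -0.1619,  0.1934]), array([ 0.496 , -0.1438,  0.2097]), array([ 0.4719, -0.1485,  0.1942]
[... 347 characters left out ...]
,  0.1626])]
scene 197 [array([ 0.4874, -0.1578,  0.1542]), array([ 0.4838, -0.1517,  0.1536]), array([ 0.4804, -0.1454,  0.1533])]
scene 198 [array([ 0.485 , -0.1592,  0.148 ]), array([ 0.4867, -0.1503,  0.1516]), array([ 0.474 , -0.1488,  0.144 ])]
scene 199 [array([ 0.358 , -0.227 ,  0.0437]), array([ 0.4856, -0.151 ,  0.1463]), array([ 0.463 , -0.1547,  0.1309])]
scene 200 [array([ 0.3632, -0.2244,  0.0428]), array([ 0.4748, -0.1568,  0.1334]), array([ 0.4719, -0.1502,  0.1334])]
[286.2662 216.9013] [285.9764 200.3982]
[285.4871 258.4775] [285.3441 236.4455]
tri (array([ 0.4776, -0.1566,  0.1409]), np.float64(0.48843343236131886))
[ 0.2565  0.1341 -0.032   1.8883  0.0048  1.1192  1.5526]
```

```bash
python3 -c "
from h import *
M=np.linalg.inv(W['mount'])
def tp(T):
    v=M[:3,:3]@np.array(T)+M[:3,3]; th=np.arctan2(np.hypot(v[0],v[1]),v[2]); K=W['camera_matrix']; return (K[0,0]*th*v[:2]/np.hypot(v[0],v[1])+K[:2,2]).round(1)
for x in (0,-.013,-.02,-.033,-.046,-.06): print(x,tp((x,.0425,0)),tp((x,.0425,-.011)),tp((x,0.002,0)),tp((x,0.005,-.011)),tp((x,0.005,.011)))
a=cv2.imread('pics/w3.png')[220:370,210:360]; b=cv2.imread('pics/w2.png')[240:390,130:280]
f=lambda a:cv2.resize(a,(400,400),interpolation=cv2.INTER_CUBIC)
cv2.imwrite('pics/z6.png',np.hstack([f(a),f(b)]))
"
```

```text
0 [355.9 239.2] [357.1 221.8] [288.8 239.6] [294. 222.] [293.7 256.6]
-0.013 [360.5 247.2] [362.  228.8] [289.1 247.8] [294.7 229.1] [294.3 265.7]
-0.02 [363.3 251.9] [364.9 233. ] [289.3 252.7] [295.1 233.4] [294.7 271.1]
-0.033 [368.9 261.7] [370.8 241.6] [289.6 262.8] [295.9 242.3] [295.4 282.2]
-0.046 [375.3 272.9] [377.7 251.6] [290.1 274.5] [296.9 252.7] [296.2 294.9]
-0.06 [383.2 286.9] [386.2 264.2] [290.6 289.3] [298.1 266. ] [297.2 310.8]
```

View pics/z6.png

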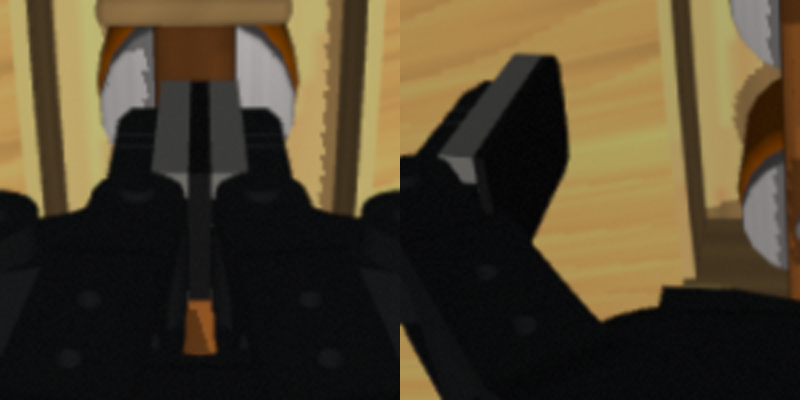

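>>> send_rows:
  grip: [150,50,0,0,0]
  offset:
    - [0,0,0]
    - [0,0,0]
    - [0,0,0]
    - [0,0,0]
    - [0,0,0]
  twist: [0,0,0,0,0]
  newtons: 40

```text
clock: 5.42
position: [0.4772, -0.157, 0.1069]
ee_rot: [0.085, 0.702, -0.085, 0.702]
ft_force: [-0.4, -0.4, 0.4]
grip_width: 0.709
```

>>> send_rows:
  grip: [0,0,0,0,0]
  offset:
    - [5,0,0]
    - [10,0,0]
    - [15,0,0]
    - [20,0,0]
    - [25,0,0]
  twist: [0,0,0,0,0]

```text
clock: 5.83
position: [0.477, -0.1569, 0.0812]
ee_rot: [0.085, 0.702, -0.085, 0.702]
ft_force: [-0.6, -0.7, 0.0]
grip_width: 0.999
```

```bash
python3 -c "
from h import *
cmd((.477,-.1566,.072),76.4)
p2,d=viewer.camera('side'); p3,d3=viewer.camera('wrist')
f=lambda a:cv2.resize(a,(400,400),interpolation=cv2.INTER_CUBIC)
cv2.imwrite('pics/z7.png',np.hstack([f(p2[190:270,240:320]),f(p3[160:380,180:400])]))
"
```

```text
t 5.83 pos [ 0.477  -0.1569  0.0812] yaw 76.19 tiltdown [-4.e-04  1.e-04 -1.e+00] off mm [ 9.2  0.3 -0.1] twist -0.21 F [-0.63 -0.68  0.04] T [-0.03  0.02 -0.01] grip 0.999
```

View pics/z7.png

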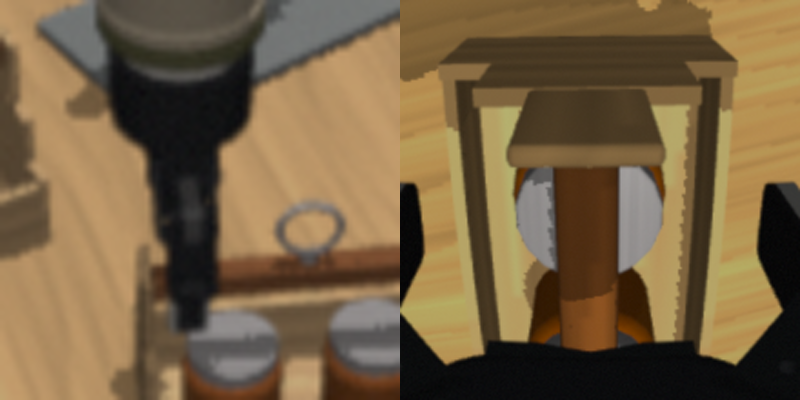

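>>> send_rows:
  grip: [0,0,120,200,255]
  offset:
    - [4,0,0]
    - [8,0,1]
    - [8,0,1]
    - [8,0,1]
    - [8,0,1]
  twist: [0,0,0,0,0]
  newtons: 40

```text
clock: 6.35
position: [0.4783, -0.1573, 0.0741]
ee_rot: [0.085, 0.702, -0.085, 0.702]
ft_force: [0.9, -0.8, 0.4]
grip_width: 0.608
```

>>> send_rows:
  grip: [255,255,255,255,255]
  offset:
    - [0,0,0]
    - [0,0,0]
    - [0,0,0]
    - [0,0,0]
    - [0,0,0]
  twist: [0,0,0,0,0]
  newtons: 40

```text
clock: 6.77
position: [0.4783, -0.1572, 0.0741]
ee_rot: [0.085, 0.702, -0.085, 0.702]
ft_force: [-0.9, 0.6, 0.9]
grip_width: 0.176
```

```bash
python3 -c "
from h import *
cmd((.477,-.1566,.072),76.4)
p2,d=viewer.camera('side'); p3,d3=viewer.camera('wrist')
f=lambda a:cv2.resize(a,(400,400),interpolation=cv2.INTER_CUBIC)
cv2.imwrite('pics/z8.png',np.hstack([f(p2[190:270,240:320]),f(p3[160:380,180:400])]))
"
```

```text
t 6.77 pos [ 0.4783 -0.1572  0.0741] yaw 76.2 tiltdown [ 3.e-04 -1.e-04 -1.e+00] off mm [ 2.1  0.3 -1.4] twist -0.2 F [-0.9   0.56  0.94] T [ 0.07  0.06 -0.02] grip 0.176
```

View pics/z8.png

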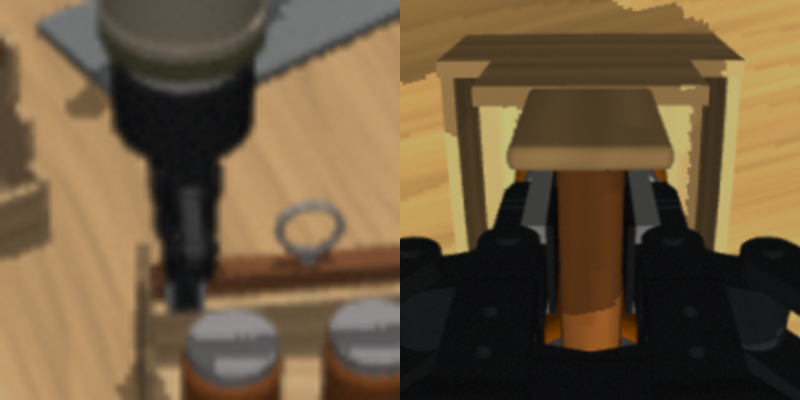

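>>> send_rows:
  grip: [255,255,255,255,255]
  offset:
    - [0,0,0]
    - [0,0,0]
    - [0,0,0]
    - [-1,0,0]
    - [-3,0,0]
  twist: [0,0,0,0,0]
  newtons: 100

```text
clock: 7.28
position: [0.4775, -0.157, 0.0763]
ee_rot: [0.085, 0.703, -0.085, 0.701]
ft_force: [-1.0, 0.3, -2.9]
grip_width: 0.159
```

>>> send_rows:
  grip: [255,255,255,255,255]
  offset:
    - [-3,0,0]
    - [-7,0,0]
    - [-12,0,0]
    - [-16,0,0]
    - [-18,0,0]
  twist: [0,0,0,0,0]

```text
clock: 7.7
position: [0.4785, -0.1573, 0.0958]
ee_rot: [0.085, 0.702, -0.085, 0.702]
ft_force: [-0.5, 0.1, -2.2]
grip_width: 0.17
```

```bash
python3 -c "
from h import *
cmd((.477,-.1566,.072),76.4)
p2,d=viewer.camera('side')
f=lambda a:cv2.resize(a,(600,500),interpolation=cv2.INTER_CUBIC)
cv2.imwrite('pics/z9.png',f(p2[190:290,230:350]))
cmd((.477,-.1566,.072),76.4)
"
```

```text
t 7.7 pos [ 0.4785 -0.1573  0.0958] yaw 76.19 tiltdown [ 1.e-03 -3.e-04 -1.e+00] off mm [23.8  0.4 -1.7] twist -0.21 F [-0.5   0.07 -2.16] T [ 0.05  0.17 -0.02] grip 0.17
t 7.75 pos [ 0.4786 -0.1574  0.0959] yaw 76.19 tiltdown [ 1.2e-03 -3.0e-04 -1.0e+00] off mm [23.9  0.4 -1.8] twist -0.21 F [ 0.1  -0.31 -1.51] T [ 0.08  0.2  -0.02] grip 0.165
```

View pics/z9.png

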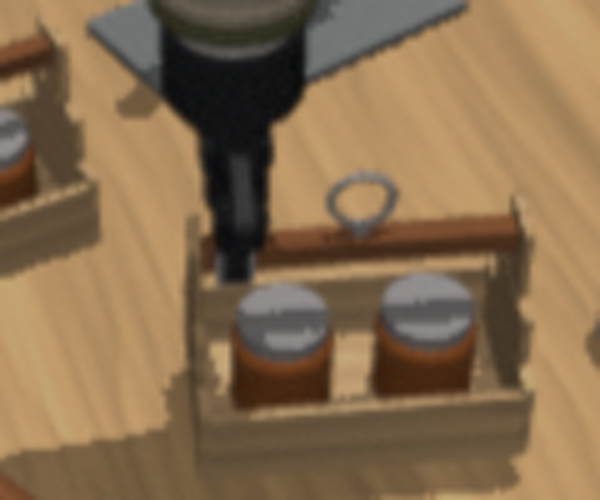

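>>> send_rows:
  grip: [255,255,255,255,255]
  offset:
    - [-6,0,0]
    - [-18,0,0]
    - [-32,0,0]
    - [-46,0,0]
    - [-60,0,0]
  twist: [0,0,0,0,0]

```text
clock: 8.17
position: [0.478, -0.1572, 0.1558]
ee_rot: [0.085, 0.702, -0.085, 0.702]
ft_force: [0.3, 0.2, -2.9]
grip_width: 0.165
```

>>> send_rows:
  grip: [255,255,255,255,255]
  offset:
    - [-14,0,0]
    - [-28,0,0]
    - [-42,0,0]
    - [-52,0,0]
    - [-56,0,0]
  twist: [0,0,0,0,0]

```text
clock: 8.58
position: [0.4788, -0.1574, 0.2127]
ee_rot: [0.085, 0.701, -0.085, 0.703]
ft_force: [0.2, -0.1, -3.1]
grip_width: 0.165
```

```bash
python3 -c "
from h import *
np.set_printoptions(precision=4,suppress=True)
cmd((.535,.108,.2275),106.5)
p2,d=viewer.camera('side');p3,d3=viewer.camera('scene'); cv2.imwrite('pics/s2.png',p2);cv2.imwrite('pics/c2.png',p3)
for n in ('caddy_eye','hook_seat','balance','stand'):
  for c in ('side','scene'): print(n,c,[(x['position'],round(x['score'],2)) for x in viewer.spot_point(n,c)])
cmd((.535,.108,.2275),106.5)
"
```

```text
t 8.58 pos [ 0.4788 -0.1574  0.2127] yaw 76.19 tiltdown [ 0.0021 -0.0005 -1.    ] off mm [-14.8 271.1  -8.7] twist -30.31 F [ 0.18 -0.14 -3.06] T [0.05 0.11 0.01] grip 0.165
caddy_eye side [([217.4, 263.9], 0.95), ([302.9, 186.8], 0.72), ([303.9, 206.5], 0.56)]
caddy_eye scene [([264.7, 163.8], 0.97), ([332.9, 187.5], 0.93), ([241.6, 166.1], 0.87)]
hook_seat side []
hook_seat scene [([351.3, 200.9], 0.55), ([348.3, 199.3], 0.54)]
balance side []
balance scene [([349.3, 198.1], 0.93)]
stand side [([274.1, 202.9], 0.62), ([301.8, 239.0], 0.3)]
stand scene [([341.9, 276.2], 0.88), ([221.7, 260.2], 0.61)]
t 9.08 pos [ 0.478  -0.1572  0.2105] yaw 76.19 tiltdown [-0.0006  0.0001 -1.    ] off mm [-17.  271.1  -7.9] twist -30.31 F [ 0.12 -0.59 -2.47] T [ 0.04  0.19 -0.01] grip 0.164
```

View pics/s2.png

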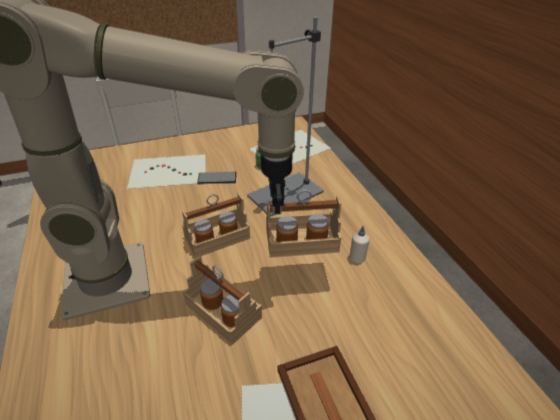

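View pics/c2.png

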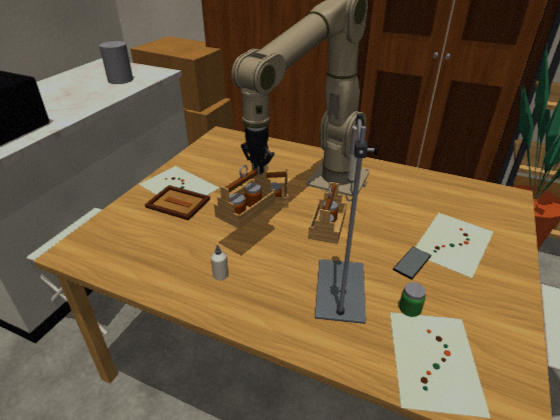

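```bash
python3 -c "
from h import *
a=cv2.imread('pics/c2.png')[250:330,300:380]; b=cv2.imread('pics/side0.png')[165:220,235:335]
cv2.imwrite('pics/z10.png',np.hstack([cv2.resize(a,(400,400),interpolation=cv2.INTER_CUBIC),cv2.resize(b,(400,220),interpolation=cv2.INTER_CUBIC) if 0 else cv2.copyMakeBorder(cv2.resize(b,(400,220),interpolation=cv2.INTER_CUBIC),0,180,0,0,0)]))
a=cv2.imread('pics/c2.png')[100:220,320:400]; b=cv2.imread('pics/s2.png')[10:70,250:330]
cv2.imwrite('pics/z11.png',np.hstack([cv2.resize(a,(400,600),interpolation=cv2.INTER_CUBIC),cv2.copyMakeBorder(cv2.resize(b,(400,300),interpolation=cv2.INTER_CUBIC),0,300,0,0,0)]))
"
```

```text
(no output)
```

View pics/z10.png

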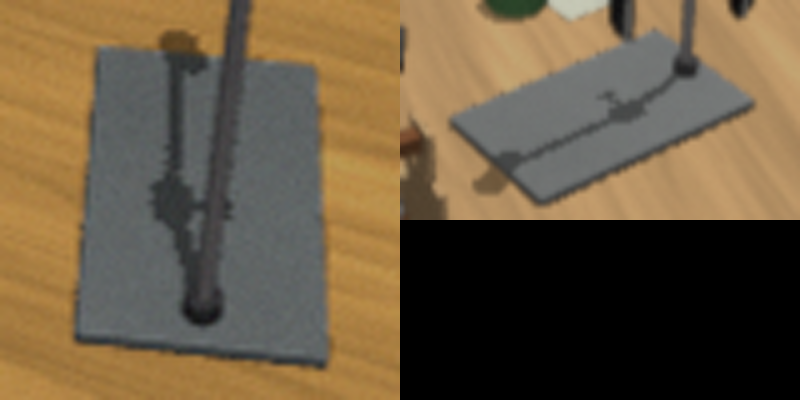

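View pics/z11.png

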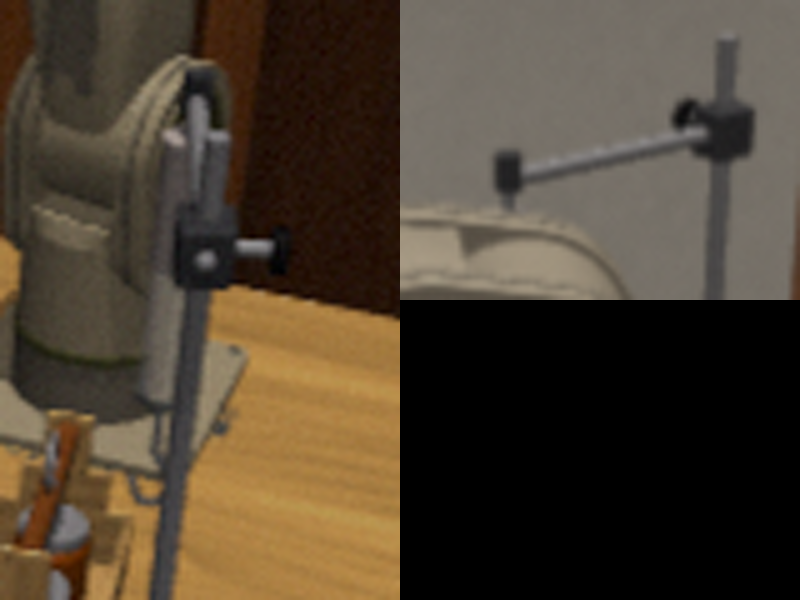

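```bash
cat > fit.py <<'E'
from h import *
np.set_printoptions(precision=4,suppress=True)
obs=[('S',(-.065,-.075,.012),(319,259.4)),('S',(-.065,.075,.012),(363,263.4)),('S',(.185,.075,.012),(365.4,321.4)),('S',(.185,-.075,.012),(315.4,317.2)),
('D',(-.065,.075,.012),(247.5,195)),('D',(.185,.075,.012),(298.75,172.5)),('D',(.185,-.075,.012),(323.5,190.2)),('D',(-.065,-.075,.012),(270.2,215)),
('S',(.16,0,.02),(340.6,311)),('D',(.16,0,.02),(306.2,181.2)),('D',(.16,0,.612),(315.4,17.6)),('S',(.16,0,.612),(363.2,126.4)),
('D',(0,0,'b245'),(271.6,44)),('S',(0,0,'b245'),(359.8,117)),('S',(0,0,'b0'),(349.5,198)),('D',(0,0,'b0'),(271.8,123.5))]
C={'S':S,'D':D}
def res(p):
    x,y,yaw,h=p; c,s=np.cos(yaw),np.sin(yaw); r=[]
    for k,(a,b,z),q in obs:
        if isinstance(z,str): z=h+int(z[1:])/1000
        r+=list(proj(C[k],(x+c*a-s*b,y+s*a+c*b,z))-q)
    return np.array(r)
f=least_squares(res,[.587,.195,.29,.31],loss='soft_l1',f_scale=1.)
if __name__=="__main__":
    print(f.x,np.degrees(f.x[2])); print(res(f.x).reshape(-1,2).round(1))
    for X in ((.547,-.174,.312),(.547,-.174,.29)): print(proj(D,X),proj(S,X))
E
python3 fit.py
python3 -c "
from h import *
a=cv2.imread('pics/c2.png')[150:220,210:290]; b=cv2.imread('pics/s2.png')[180:250,260:340]
f=lambda a:cv2.resize(a,(400,350),interpolation=cv2.INTER_CUBIC)
cv2.imwrite('pics/z12.png',np.hstack([f(a),f(b)]))"
```

```text
[0.5889 0.1966 0.2944 0.3167] 16.868115403167312
[[-0.2 -1.2]
 [ 0.  -1.4]
 [ 0.6 -0.2]
 [-0.9 -1.2]
 [-0.6 -1.5]
 [ 0.4 -1.1]
 [ 0.3 -0.9]
 [ 0.1 -0.7]
 [-0.2 -0.9]
 [ 0.1 -0.6]
 [ 0.4 -0.6]
 [ 0.5 -0.1]
 [ 0.4  0.3]
 [-0.7  0.8]
 [ 0.2 -0.5]
 [ 0.6 -1.2]]
[304.1464 191.0379] [242.7545 165.3077]
[303.7681 197.8977] [243.0955 171.1307]
```

View pics/z12.png

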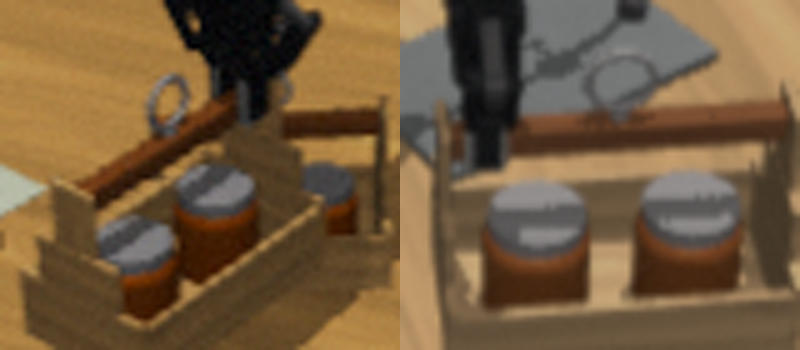

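```bash
python3 -c "
from h import *
np.set_printoptions(precision=4,suppress=True)
X,e=tri((244,165.8),(304.2,191.6)); o=monitor.get_obs(); R=Ro.from_quat(o['ee_rot']).as_matrix()
print(X,e,o['position'],'eye in tool',R.T@(X-o['position']))
# bar ends: scene near (85,190)/5 ; side ends
print(tri((210+85/5,150+188/5),(260+388/5,180+122/5)))
"
```

```text
[ 0.5468 -0.1713  0.3096] 0.5785148039312276 [ 0.478  -0.1572  0.2105] eye in tool [-0.0991  0.0027  0.0701]
(array([ 0.6298, -0.1946,  0.2663]), np.float64(2.033850801250253))
```

```bash
python3 -c "
from h import *
cmd((.5382,.1157,.231),106.87)"
```

```text
t 9.08 pos [ 0.478  -0.1572  0.2105] yaw 76.19 tiltdown [-6.e-04  1.e-04 -1.e+00] off mm [-20.5 279.4  -6.7] twist -30.68 F [ 0.12 -0.59 -2.47] T [ 0.04  0.19 -0.01] grip 0.164
```

>>> send_rows:
  grip: [255,255,255,255,255]
  offset:
    - [-4,10,0]
    - [-8,32,-1]
    - [-14,58,-1]
    - [-20,84,-2]
    - [-20,110,-3]
  twist: [-1,-3,-6,-9,-12]

```text
clock: 9.5
position: [0.5024, -0.0467, 0.2327]
ee_rot: [0.009, 0.706, -0.009, 0.708]
ft_force: [0.3, 0.1, -2.6]
grip_width: 0.163
```

```bash
python3 -c "
from h import *
cmd((.5382,.1157,.231),106.87)"
```

```text
t 9.5 pos [ 0.5024 -0.0467  0.2327] yaw 88.49 tiltdown [ 2.4e-03  3.0e-04 -1.0e+00] off mm [  1.8 163.3  31.5] twist -18.38 F [ 0.3   0.07 -2.64] T [-0.    0.17  0.02] grip 0.163
```

>>> send_rows:
  grip: [255,255,255,255,255]
  offset:
    - [0,25,5]
    - [0,50,10]
    - [0,75,15]
    - [0,98,20]
    - [0,118,24]
  twist: [-3,-6,-10,-14,-18]

```text
clock: 9.92
position: [0.5293, 0.071, 0.2313]
ee_rot: [-0.102, 0.699, 0.103, 0.7]
ft_force: [1.1, -0.2, -3.2]
grip_width: 0.165
```

```bash
python3 -c "
from h import *
cmd((.5382,.1157,.231),106.87)"
```

```text
t 9.92 pos [0.5293 0.071  0.2313] yaw 106.64 tiltdown [ 5.e-04  7.e-04 -1.e+00] off mm [ 0.4 40.3 21.3] twist -0.23 F [ 1.07 -0.22 -3.21] T [-0.04  0.13 -0.02] grip 0.165
```

>>> send_rows:
  grip: [255,255,255,255,255]
  offset:
    - [0,12,6]
    - [0,22,12]
    - [0,30,18]
    - [0,36,21]
    - [0,38,21]
  twist: [0,0,0,0,0]

```text
clock: 10.33
position: [0.5389, 0.1111, 0.2308]
ee_rot: [-0.1, 0.7, 0.1, 0.7]
ft_force: [-0.0, -0.8, -1.4]
grip_width: 0.166
```

```bash
python3 -c "
from h import *
cmd((.5382,.1157,.231),106.87)
p2,d=viewer.camera('side');p3,d3=viewer.camera('scene');p4,d4=viewer.camera('wrist'); cv2.imwrite('pics/s3.png',p2);cv2.imwrite('pics/c3.png',p3);cv2.imwrite('pics/w4.png',p4)
for n in ('caddy_eye','hook_seat'):
  for c in ('side','scene','wrist'): print(n,c,[(x['position'],round(x['score'],2)) for x in viewer.spot_point(n,c)])
cmd((.5382,.1157,.231),106.87)
f=lambda a:cv2.resize(a,(400,400),interpolation=cv2.INTER_CUBIC)
cv2.imwrite('pics/z13.png',np.hstack([f(p3[120:220,300:400]),f(p2[90:190,230:330])]))
"
```

```text
t 10.33 pos [0.5389 0.1111 0.2308] yaw 106.25 tiltdown [-1.e-04  4.e-04 -1.e+00] off mm [-0.1  4.7  0.6] twist -0.62 F [-0.05 -0.82 -1.39] T [-0.06  0.19 -0.04] grip 0.166
caddy_eye side [([281.9, 124.0], 0.94), ([216.2, 264.9], 0.8), ([211.2, 197.8], 0.66)]
caddy_eye scene [([264.9, 160.5], 0.87), ([327.5, 192.8], 0.84), ([417.1, 263.5], 0.74), ([329.7, 186.7], 0.68)]
caddy_eye wrist []
hook_seat side []
hook_seat scene [([347.4, 199.4], 0.52)]
hook_seat wrist []
t 10.78 pos [0.5388 0.1094 0.231 ] yaw 106.15 tiltdown [ 2.e-04 -1.e-04 -1.e+00] off mm [0.  6.3 1.2] twist -0.72 F [-1.11  0.71 -1.86] T [-0.02  0.19 -0.04] grip 0.166
```

View pics/z13.png

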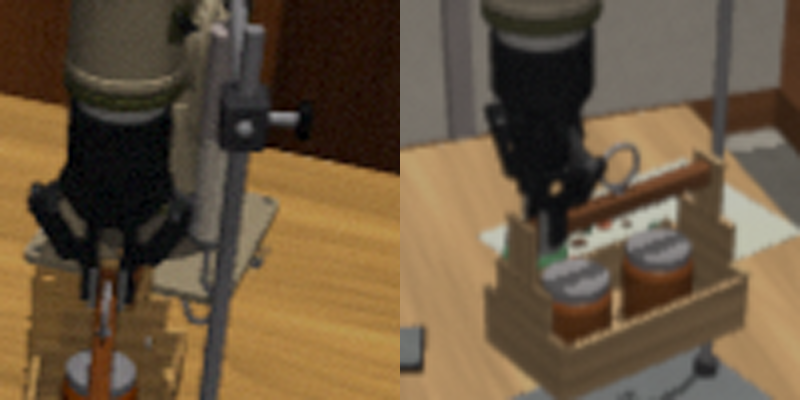

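View pics/s3.png

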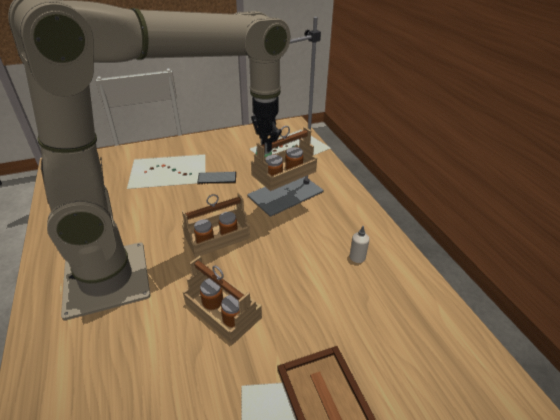

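View pics/w4.png

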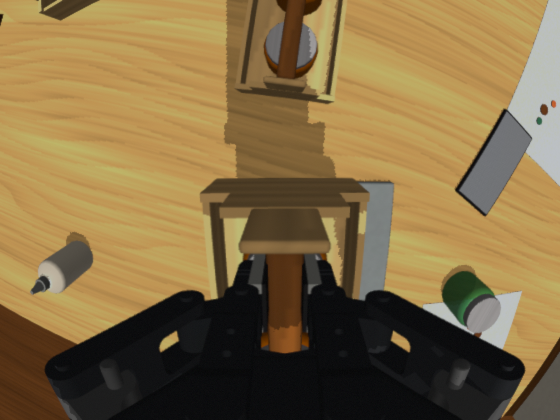

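View pics/c3.png

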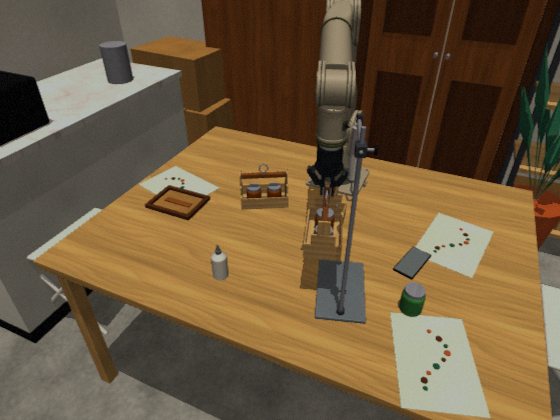

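```bash
python3 -c "
from h import *
np.set_printoptions(precision=4,suppress=True)
o=monitor.get_obs(); R=Ro.from_quat(o['ee_rot']).as_matrix()
for a in ((327,190.7),(327,191.5)):
  X,e=tri(a,(285.5,126.9)); print('eye',X,e,'tool',R.T@(X-o['position']))
E0=o['position']+R@[-.099,.0027,.070]; print('pred',E0,proj(S,E0),proj(D,E0)); E0=o['position']+R@[-.099,.000,.070]; print('pred',E0,proj(S,E0),proj(D,E0))
for a in ((349.5,198),(349.5,199),(348.5,198)): print('hook',tri(a,(271.8,123.2)))
for z in (.305,.31,.315): print(proj(S,(.587,.196,z)),proj(D,(.587,.196,z)))
f=lambda a:cv2.resize(a,(400,400),interpolation=cv2.INTER_CUBIC)
cv2.imwrite('pics/z14.png',np.hstack([f(cv2.imread('pics/c3.png')[165:215,315:365]),f(cv2.imread('pics/side0.png')[90:140,245:295])]))
"
```

```text
eye [0.6077 0.1315 0.3316] 0.6460763328583994 tool [-0.1006  0.0021  0.0723]
eye [0.6087 0.1325 0.3303] 0.4526155674125789 tool [-0.0993  0.0028  0.0736]
pred [0.6053 0.1314 0.33  ] [326.5675 191.2948] [284.1662 126.9059]
pred [0.606  0.1288 0.33  ] [325.6256 191.2208] [284.6835 127.2452]
hook (array([0.5871, 0.1961, 0.3138]), np.float64(0.09608389862307831))
hook (array([0.5882, 0.1973, 0.3122]), np.float64(0.3407480669491747))
hook (array([0.5871, 0.1939, 0.3141]), np.float64(0.35267101522453004))
[349.2742 200.4021] [271.8958 125.7663]
[349.4426 198.9816] [271.8872 124.3722]
[349.6118 197.5544] [271.8785 122.9714]
```

View pics/z14.png

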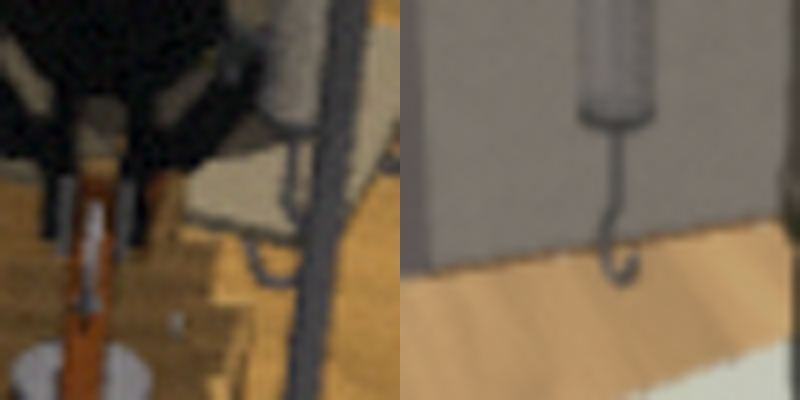

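```bash
python3 -c "
from h import *
np.set_printoptions(precision=4,suppress=True)
for a in ((349.4,199.9),(349.4,200.4)):print('lowest',tri(a,(272.5,124.9)))
h=np.array([.588,.196]);c,s=np.cos(.2944),np.sin(.2944)
for b in (.311,.313,.315,.317):
  P=lambda y,z:(h[0]-s*y,h[1]+c*y,b+z)
  print(b,'low',proj(D,P(-.0015,-.005)),proj(S,P(-.0015,-.005)),'tip',proj(D,P(-.012,.011)),proj(S,P(-.012,.011)),'bodybot',proj(D,P(0,.066)),proj(S,P(0,.066)))
"
```

```text
lowest (array([0.589 , 0.1964, 0.3079]), np.float64(0.08557614745478759))
lowest (array([0.5895, 0.197 , 0.3071]), np.float64(0.036500928396947074))
0.311 low [272.4568 125.6184] [348.6848 200.2613] tip [274.3538 122.3654] [345.5281 195.4195] bodybot [272.0697 104.9838] [351.6788 179.4399]
0.313 low [272.4539 125.0608] [348.7516 199.6932] tip [274.3527 121.7976] [345.5923 194.8428] bodybot [272.0663 104.3868] [351.7509 178.8309]
0.315 low [272.451  124.5022] [348.8184 199.1241] tip [274.3515 121.2287] [345.6565 194.2651] bodybot [272.0629 103.7887] [351.8232 178.2208]
0.317 low [272.4481 123.9426] [348.8855 198.5538] tip [274.3504 120.6587] [345.7209 193.6862] bodybot [272.0595 103.1893] [351.8956 177.6093]
```

>>> send_rows:
  grip: [255,255,255,255,255]
  offset:
    - [-1,6,0]
    - [-1,15,0]
    - [-1,25,0]
    - [-1,33,0]
    - [-1,38,0]
  twist: [0,-0.3,-0.5,-0.7,-0.7]

```text
clock: 11.2
position: [0.5275, 0.1485, 0.232]
ee_rot: [-0.105, 0.699, 0.105, 0.699]
ft_force: [-0.8, -0.7, -2.0]
grip_width: 0.163
```

```bash
cat > look.py <<'E'
from h import *
import sys
np.set_printoptions(precision=4,suppress=True)
k=sys.argv[1]
cmd((.5382,.1157,.231),106.87)
p2,d=viewer.camera('side');p3,d3=viewer.camera('scene')
cv2.imwrite(f'pics/s{k}.png',p2);cv2.imwrite(f'pics/c{k}.png',p3)
f=lambda a:cv2.resize(a,(400,400),interpolation=cv2.INTER_CUBIC)
r=int(sys.argv[2]) if len(sys.argv)>2 else 0
cv2.imwrite(f'pics/l{k}.png',np.hstack([f(p3[165+r:215+r,315:365]),f(p2[95+r:155+r,250:310])]))
E
python3 look.py 5
```

```text
t 11.2 pos [0.5275 0.1485 0.232 ] yaw 107.05 tiltdown [ 0.0001  0.0005 -1.    ] off mm [  1.  -34.5   0.6] twist 0.18 F [-0.75 -0.68 -1.97] T [-0.02  0.22 -0.04] grip 0.163
```

View pics/l5.png

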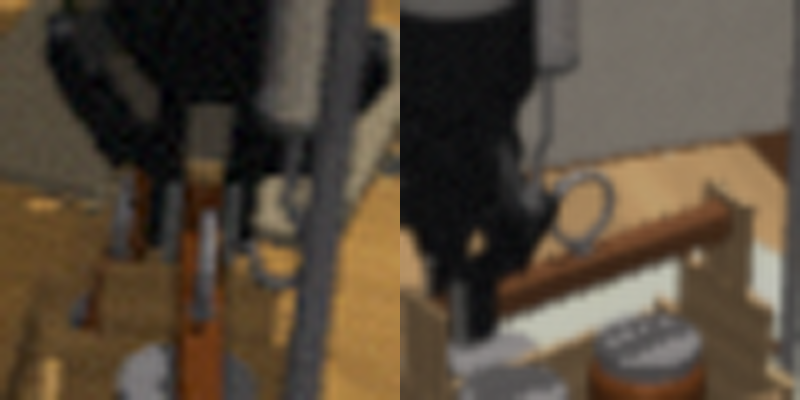

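>>> send_rows:
  grip: [255,255,255,255,255]
  offset:
    - [-1,2,0]
    - [-1,5,0]
    - [-1,8,0]
    - [-1,11,0]
    - [-1,13,0]
  twist: [0,0,0,0,0]

```text
clock: 11.72
position: [0.5243, 0.1591, 0.233]
ee_rot: [-0.104, 0.699, 0.104, 0.699]
ft_force: [-0.3, -0.7, -1.8]
grip_width: 0.165
```

```bash
python3 look.py 6
```

```text
t 11.72 pos [0.5243 0.1591 0.233 ] yaw 106.9 tiltdown [ 0.      0.0001 -1.    ] off mm [  2.  -45.6   0.7] twist 0.03 F [-0.25 -0.69 -1.76] T [-0.06  0.23 -0.  ] grip 0.165
```

View pics/l6.png

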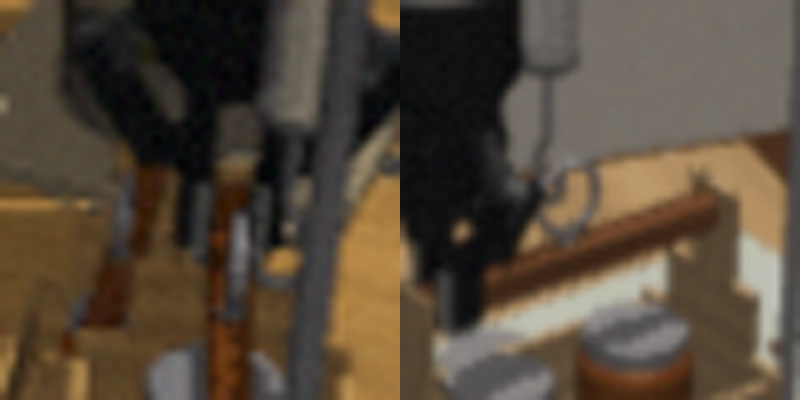

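>>> send_rows:
  grip: [255,255,255,255,255]
  offset:
    - [0,2,0]
    - [0,5,0]
    - [0,8,0]
    - [0,11,0]
    - [0,13,0]
  twist: [0,0,0,0,0]

```text
clock: 12.23
position: [0.5204, 0.1718, 0.233]
ee_rot: [-0.104, 0.699, 0.104, 0.699]
ft_force: [-0.2, 0.2, -1.9]
grip_width: 0.161
```

```bash
python3 look.py 7; python3 -c "
from h import *
print(proj(S,(.5894,.1951,.3325)),proj(D,(.5894,.1951,.3325)),proj(S,(.589,.1965,.3125)))"
```

```text
t 12.23 pos [0.5204 0.1718 0.233 ] yaw 106.92 tiltdown [ 0.0001  0.0002 -1.    ] off mm [  2.  -58.9   0.7] twist 0.05 F [-0.18  0.21 -1.87] T [-0.08  0.15 -0.04] grip 0.161
[349.6652931  192.86061575] [272.6487179  118.02639076] [349.49720173 198.6709622 ]
```

View pics/l7.png

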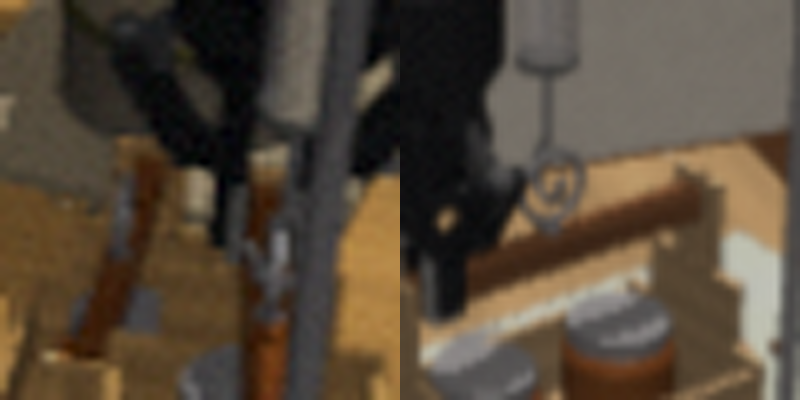

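>>> send_rows:
  grip: [255,255,255,255,255]
  offset:
    - [2,0,0]
    - [5,0,0]
    - [8,0,0]
    - [12,0,0]
    - [15,0,0]
  twist: [0,0,0,0,0]

```text
clock: 12.75
position: [0.5205, 0.171, 0.2172]
ee_rot: [-0.104, 0.7, 0.104, 0.699]
ft_force: [1.0, 0.4, -3.9]
grip_width: 0.163
```

>>> send_rows:
  grip: [255,255,255,255,255]
  offset:
    - [1,0,0]
    - [2,0,0]
    - [4,0,0]
    - [6,0,0]
    - [8,0,0]
  twist: [0,0,0,0,0]

```text
clock: 13.17
position: [0.5207, 0.1713, 0.2099]
ee_rot: [-0.104, 0.699, 0.104, 0.7]
ft_force: [-0.5, 0.2, -2.1]
grip_width: 0.162
```

```bash
python3 look.py 8
```

```text
t 13.17 pos [0.5207 0.1713 0.2099] yaw 106.9 tiltdown [ 0.0003  0.0001 -1.    ] off mm [-21.1 -58.3   0.6] twist 0.03 F [-0.45  0.18 -2.15] T [-0.02  0.12  0.04] grip 0.162
```

View pics/l8.png

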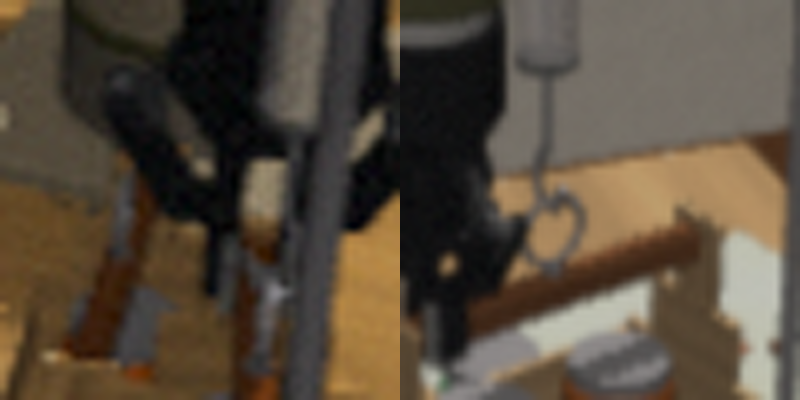

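>>> send_rows:
  grip: [255,255,255,255,255]
  offset:
    - [2,0,0]
    - [4,0,0]
    - [6,0,0]
    - [8,0,0]
    - [10,0,0]
  twist: [0,0,0,0,0]

```text
clock: 13.68
position: [0.5207, 0.1714, 0.1998]
ee_rot: [-0.104, 0.699, 0.104, 0.7]
ft_force: [0.6, 0.8, -1.3]
grip_width: 0.161
```

>>> send_rows:
  grip: [255,255,255,255,255]
  offset:
    - [2,0,0]
    - [4,0,0]
    - [6,0,0]
    - [8,0,0]
    - [9,0,0]
  twist: [0,0,0,0,0]

```text
clock: 14.1
position: [0.5206, 0.1713, 0.1907]
ee_rot: [-0.104, 0.699, 0.104, 0.699]
ft_force: [-0.3, 1.1, -0.7]
grip_width: 0.168
```

```bash
cat > avg.py <<'E'
from h import *
import sys
F=[];T=[]
for i in range(int(sys.argv[1])):
    viewer.camera('wrist'); o=monitor.get_obs(); F.append(o['ft_force']);T.append(o['torque'])
F=np.array(F);T=np.array(T);n=len(F)**.5
print('F',F.mean(0).round(3),'se',(F.std(0)/n).round(3),'T',T.mean(0).round(3),'se',(T.std(0)/n).round(4),'pos',o['position'].round(4),'t',o['clock'])
E
python3 look.py 9 8; python3 avg.py 16
```

```text
t 14.1 pos [0.5206 0.1713 0.1907] yaw 106.9 tiltdown [ 0.  0. -1.] off mm [-40.3 -58.3   0.7] twist 0.03 F [-0.29  1.12 -0.73] T [0.17 0.06 0.06] grip 0.168
F [-0.505  1.37  -1.162] se [0.126 0.115 0.122] T [0.199 0.144 0.106] se [0.008  0.0075 0.0073] pos [0.5206 0.1712 0.1909] t 15.0
```

View pics/l9.png

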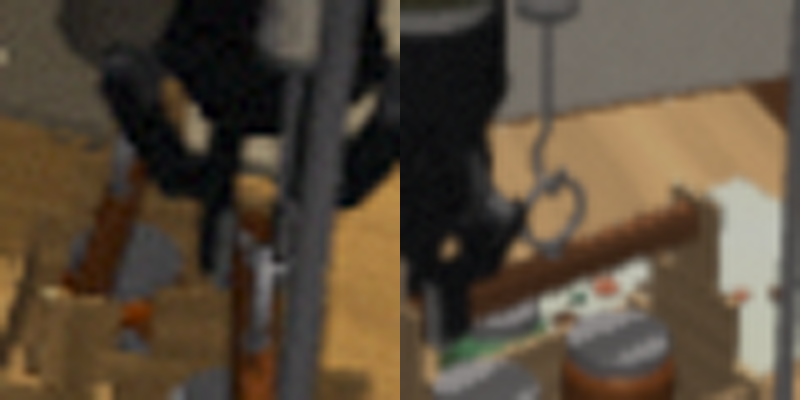

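>>> send_rows:
  grip: [255,255,255,255,255]
  offset:
    - [0,0.5,0]
    - [0,1,0]
    - [0,1.5,0]
    - [0,2,0]
    - [0,2.5,0]
  twist: [0,0,0,0,0]

```text
clock: 15.42
position: [0.52, 0.1734, 0.1909]
ee_rot: [-0.104, 0.699, 0.104, 0.699]
ft_force: [-0.3, -0.4, -1.0]
grip_width: 0.165
```

```bash
python3 avg.py 12
```

```text
F [ 0.014  0.086 -1.11 ] se [0.098 0.092 0.146] T [-0.067  0.087 -0.035] se [0.0108 0.0071 0.007 ] pos [0.5199 0.1736 0.1909] t 16.0167
```

>>> send_rows:
  grip: [255,255,255,255,255]
  offset:
    - [2,0,0]
    - [4,0,0]
    - [7,0,0]
    - [9,0,0]
    - [11,0,0]
  twist: [0,0,0,0,0]

```text
clock: 16.43
position: [0.5199, 0.1736, 0.1797]
ee_rot: [-0.104, 0.699, 0.104, 0.699]
ft_force: [-0.1, 1.4, -1.0]
grip_width: 0.163
```

```bash
python3 look.py 10 10; python3 avg.py 20
```

```text
t 16.43 pos [0.5199 0.1736 0.1797] yaw 106.9 tiltdown [ 0.0001  0.     -1.    ] off mm [-51.3 -60.7   0.7] twist 0.03 F [-0.11  1.44 -1.04] T [-0.06 -0.01 -0.04] grip 0.163
F [ 0.08  -0.145 -0.346] se [0.11  0.084 0.113] T [-0.008  0.002  0.01 ] se [0.0082 0.0099 0.0073] pos [0.5199 0.1736 0.18  ] t 17.5333
```

View pics/l10.png

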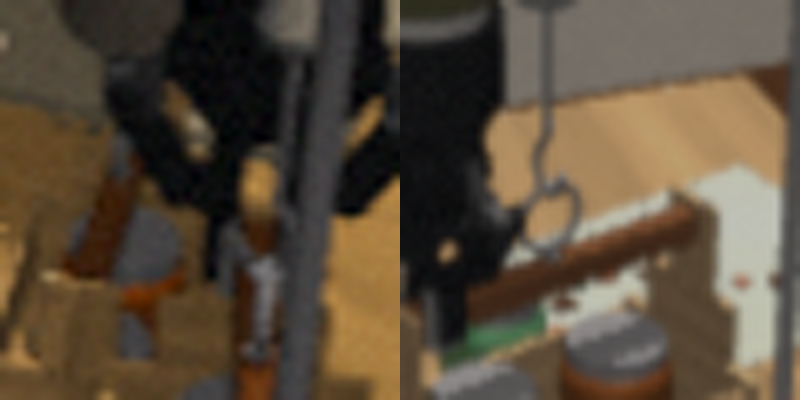

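View pics/s10.png

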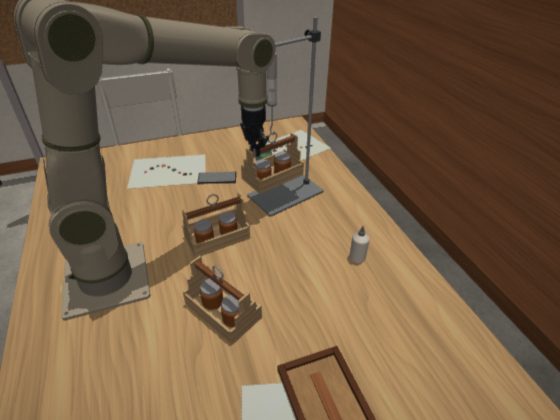

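>>> send_rows:
  grip: [255,255,255,255,255]
  offset:
    - [1,0,0]
    - [2,0,0]
    - [3,0,0]
    - [3,0,0]
    - [3,0,0]
  twist: [0,0,0,0,0]

```text
clock: 17.95
position: [0.5199, 0.1736, 0.1769]
ee_rot: [-0.104, 0.699, 0.104, 0.699]
ft_force: [0.4, 0.7, -0.4]
grip_width: 0.161
```

```bash
python3 avg.py 60
```

```text
F [ 0.33   0.069 -0.144] se [0.059 0.077 0.052] T [ 0.013 -0.05   0.001] se [0.0042 0.004  0.004 ] pos [0.5199 0.1736 0.1769] t 20.95
```

```bash
python3 -c "
from h import *
p2,d=viewer.camera('side');p3,d3=viewer.camera('scene');cv2.imwrite('pics/s11.png',p2);cv2.imwrite('pics/c11.png',p3)
f=lambda a:cv2.resize(a,(400,560),interpolation=cv2.INTER_CUBIC)
cv2.imwrite('pics/l11.png',np.hstack([f(p3[170:240,315:365]),f(p2[105:203,235:305])]))
p4,_=viewer.camera('wrist'); cv2.imwrite('pics/w11.png',p4)
"
```

```text
(no output)
```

View pics/l11.png

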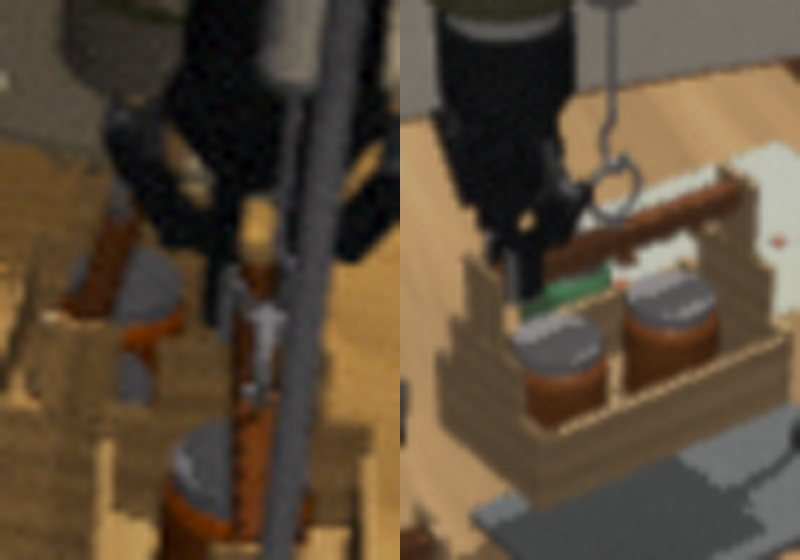

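View pics/w11.png

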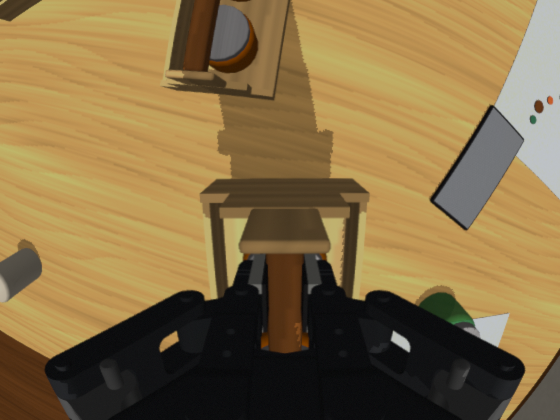

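```bash
python3 -c "
from h import *
c,s=np.cos(.2944),np.sin(.2944)
A=[proj(D,(.5895+c*a,.197+s*a,.229)) for a in (-.04,.09)]
print(A,(A[1]-A[0])[1]/(A[1]-A[0])[0])
for t in (-3,3):
  A=[proj(D,(.5895+c*a,.197+s*a,.229+a*np.sin(np.radians(t)))) for a in (-.04,.09)]; print(t,(A[1]-A[0])[1]/(A[1]-A[0])[0])
cmd((.52,.1736,.177),106.87)"
```

```text
[array([262.84708777, 149.52141318]), array([293.6762364 , 138.10897645])] -0.370183324353328
-3 -0.3139002677323856
3 -0.42649871579393106
t 21.1 pos [0.5199 0.1736 0.1769] yaw 106.89 tiltdown [ 0.  0. -1.] off mm [-0.1 -0.1  0.1] twist 0.02 F [ 0.7  -0.13 -0.28] T [ 0.02 -0.03  0.01] grip 0.161
```

>>> send_rows:
  grip: [255,255,255,255,255]
  offset:
    - [0,0,0.5]
    - [0,0,1]
    - [0,0,1.5]
    - [0,0,2]
    - [0,0,2]
  twist: [0,0,0,0,0]

```text
clock: 21.52
position: [0.5218, 0.1743, 0.1769]
ee_rot: [-0.104, 0.699, 0.104, 0.699]
ft_force: [-0.2, 0.8, -0.2]
grip_width: 0.164
```

```bash
python3 avg.py 40
```

```text
F [-0.88   0.621 -0.206] se [0.079 0.084 0.087] T [0.091 0.154 0.051] se [0.007  0.0067 0.0054] pos [0.5218 0.1742 0.1769] t 23.5167
```

>>> send_rows:
  grip: [255,255,255,255,255]
  offset:
    - [0,0,-0.5]
    - [0,0,-1]
    - [0,0,-1.4]
    - [0,0,-1.4]
    - [0,0,-1.4]
  twist: [0,0,0,0,0]

```text
clock: 23.93
position: [0.5205, 0.1737, 0.1769]
ee_rot: [-0.104, 0.699, 0.104, 0.699]
ft_force: [0.0, -0.4, -0.2]
grip_width: 0.166
```

```bash
python3 avg.py 40
```

```text
F [-0.12   0.007 -0.29 ] se [0.079 0.074 0.072] T [0.01  0.044 0.003] se [0.0054 0.005  0.006 ] pos [0.5205 0.1738 0.1769] t 25.9333
```

>>> send_rows:
  grip: [255,255,255,255,255]
  offset:
    - [1,0,0]
    - [2,0,-0.2]
    - [3,0,-0.2]
    - [3,0,-0.2]
    - [3,0,-0.2]
  twist: [0,0,0,0,0]

```text
clock: 26.35
position: [0.5203, 0.1738, 0.1739]
ee_rot: [-0.104, 0.699, 0.104, 0.699]
ft_force: [1.4, 0.4, -0.4]
grip_width: 0.162
```

```bash
python3 avg.py 60
```

```text
F [0.683 0.423 0.051] se [0.061 0.068 0.059] T [ 0.05  -0.094  0.006] se [0.0038 0.0039 0.0036] pos [0.5203 0.1737 0.1739] t 29.35
```

>>> send_rows:
  grip: [255,255,255,255,255]
  offset:
    - [0,0,0.5]
    - [0,0.3,1]
    - [0,0.3,1.3]
    - [0,0.3,1.3]
    - [0,0.3,1.3]
  twist: [0,0,0,0,0]

```text
clock: 29.77
position: [0.5213, 0.1743, 0.1738]
ee_rot: [-0.104, 0.7, 0.104, 0.699]
ft_force: [-1.5, -0.3, 0.2]
grip_width: 0.166
```

```bash
python3 avg.py 40
```

```text
F [-2.012e+00 -4.240e-01  2.000e-03] se [0.083 0.062 0.073] T [-0.051  0.331  0.018] se [0.0053 0.0056 0.0051] pos [0.5215 0.1744 0.174 ] t 31.7667
```

>>> send_rows:
  grip: [255,255,255,255,255]
  offset:
    - [0,0,-0.4]
    - [0,0,-0.8]
    - [0,0,-0.8]
    - [0,0,-0.8]
    - [0,0,-0.8]
  twist: [0,0,0,0,0]

```text
clock: 32.18
position: [0.5208, 0.1742, 0.174]
ee_rot: [-0.104, 0.699, 0.104, 0.7]
ft_force: [0.4, 1.4, -0.3]
grip_width: 0.16
```

```bash
python3 avg.py 30
```

```text
F [0.435 0.609 0.008] se [0.07  0.11  0.072] T [ 0.078 -0.092  0.019] se [0.0066 0.0049 0.0066] pos [0.5206 0.1741 0.1739] t 33.6833
```

>>> send_rows:
  grip: [255,255,255,255,255]
  offset:
    - [0,0.2,0.2]
    - [0,0.2,0.2]
    - [0,0.2,0.2]
    - [0,0.2,0.2]
    - [0,0.2,0.2]
  twist: [0,0,0,0,0]
  newtons: 20

```text
clock: 34.1
position: [0.5207, 0.1743, 0.1739]
ee_rot: [-0.104, 0.699, 0.104, 0.699]
ft_force: [-0.3, -0.5, -0.1]
grip_width: 0.164
```

```bash
python3 avg.py 30
```

```text
F [-0.454 -0.792 -0.002] se [0.088 0.116 0.103] T [-0.135  0.087 -0.042] se [0.0058 0.0068 0.0059] pos [0.5208 0.1744 0.174 ] t 35.6
```

>>> send_rows:
  grip: [214,211,208,204,200]
  offset:
    - [0,-0.1,-0.1]
    - [0,-0.1,-0.1]
    - [0,-0.1,-0.1]
    - [0,-0.1,-0.1]
    - [0,-0.1,-0.1]
  twist: [0,0,0,0,0]

```text
clock: 36.02
position: [0.5208, 0.1744, 0.174]
ee_rot: [-0.104, 0.699, 0.104, 0.7]
ft_force: [-0.4, 0.0, -0.1]
grip_width: 0.217
```

>>> send_rows:
  grip: [196,190,182,172,160]
  offset:
    - [0,0,0]
    - [0,0,0]
    - [0,0,0]
    - [0,0,0]
    - [0,0,0]
  twist: [0,0,0,0,0]

```text
clock: 36.43
position: [0.5207, 0.1743, 0.1739]
ee_rot: [-0.104, 0.699, 0.104, 0.699]
ft_force: [0.2, 0.9, -0.0]
grip_width: 0.371
```

```bash
python3 look.py 12 12; python3 avg.py 8
```

```text
t 36.43 pos [0.5207 0.1743 0.1739] yaw 106.89 tiltdown [ 0. -0. -1.] off mm [-57.1 -61.1  -0.3] twist 0.02 F [ 0.19  0.88 -0.03] T [ 0.01 -0.03  0.06] grip 0.371
F [-0.161 -0.047  0.174] se [0.151 0.139 0.219] T [ 0.007 -0.011 -0.01 ] se [0.007  0.007  0.0124] pos [0.5207 0.1742 0.1739] t 36.9333
```

View pics/l12.png

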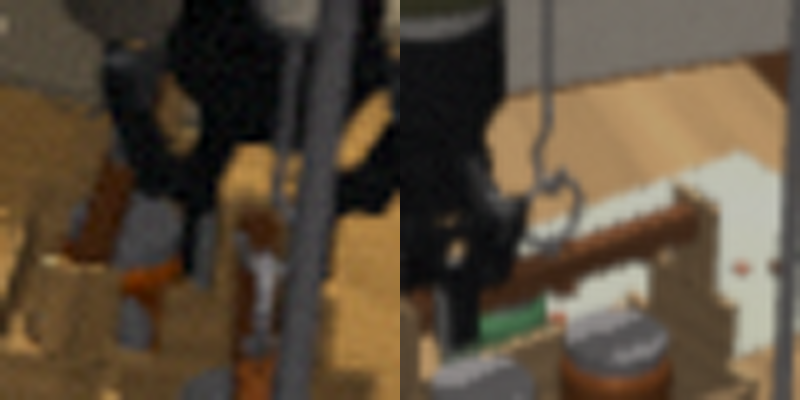

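View pics/s12.png

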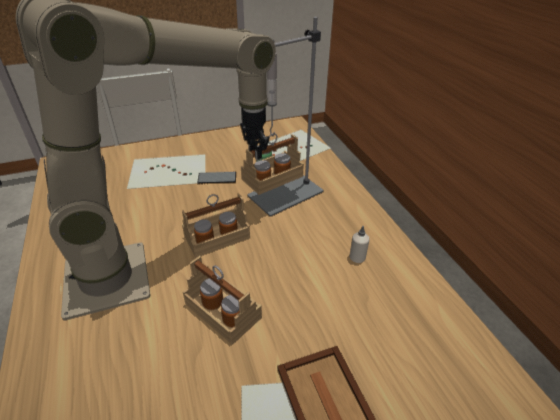

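>>> send_rows:
  grip: [120,80,40,0,0]
  offset:
    - [0,0,0]
    - [0,0,0]
    - [0,0,0]
    - [0,0,0]
    - [0,0,0]
  twist: [0,0,0,0,0]

```text
clock: 37.35
position: [0.5207, 0.1743, 0.1739]
ee_rot: [-0.104, 0.699, 0.104, 0.699]
ft_force: [0.1, -0.4, -0.2]
grip_width: 0.998
```

>>> send_rows:
  grip: [0,0,0,0,0]
  offset:
    - [0,0,-2]
    - [0,0,-8]
    - [0,0,-16]
    - [0,0,-26]
    - [0,0,-36]
  twist: [0,0,0,0,0]

```text
clock: 37.77
position: [0.4851, 0.1635, 0.1739]
ee_rot: [-0.104, 0.699, 0.104, 0.699]
ft_force: [0.4, -0.3, 0.3]
grip_width: 0.998
```

>>> send_rows:
  grip: [0,0,0,0,0]
  offset:
    - [0,0,-12]
    - [0,0,-24]
    - [0,0,-36]
    - [0,0,-46]
    - [0,0,-50]
  twist: [0,0,0,0,0]

```text
clock: 38.18
position: [0.437, 0.1488, 0.1741]
ee_rot: [-0.104, 0.699, 0.104, 0.7]
ft_force: [0.7, 0.3, -0.2]
grip_width: 1.002
```

```bash
python3 look.py 13 12; sleep 0; python3 -c "
from h import *
a=cv2.imread('pics/s13.png')
b,_=viewer.camera('side'); b,_=viewer.camera('side');c,_=viewer.camera('scene')
cv2.imwrite('pics/c14.png',c); print('diff',np.abs(a[90:210,235:310].astype(int)-b[90:210,235:310]).max())
f=lambda a:cv2.resize(a,(400,560),interpolation=cv2.INTER_CUBIC)
cv2.imwrite('pics/l14.png',np.hstack([f(c[100:240,300:400]),f(b[92:204,235:315])]))
print(monitor.get_obs()['clock'])
"
```

```text
t 38.18 pos [0.437  0.1488 0.1741] yaw 106.9 tiltdown [ 0.0004 -0.0004 -1.    ] off mm [-56.8 -61.1  87.3] twist 0.03 F [ 0.66  0.27 -0.23] T [-0.   -0.05  0.01] grip 1.002
diff 63
38.4333
```

View pics/l14.png

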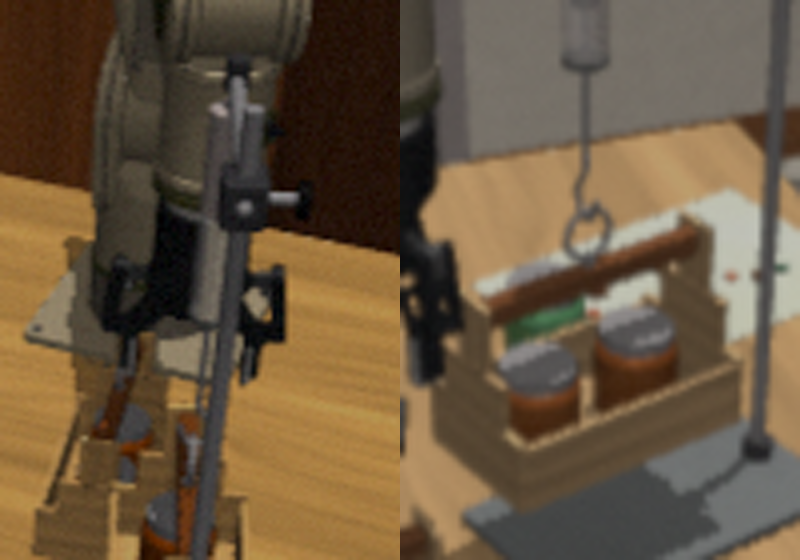

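View pics/c14.png

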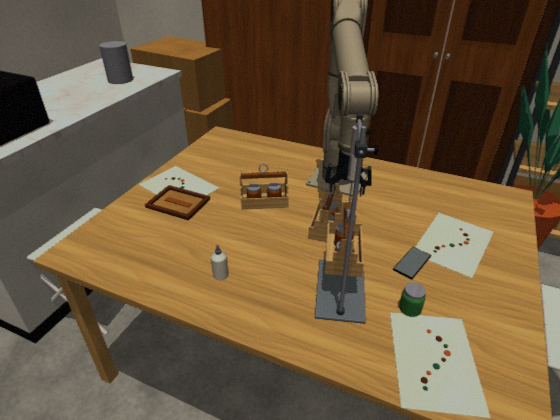

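```bash
python3 -c "
from h import *
P=[]
for i in range(50):
    b,_=viewer.camera('side')
    if i%5==0 or i>44: P.append(b[90:210,260:310].astype(np.float32).mean(2))
print(monitor.get_obs()['clock'])
for a,b in zip(P,P[1:]): print(cv2.phaseCorrelate(a,b)[0], np.abs(a-b).max())
cv2.imwrite('pics/s15.png',b if b.ndim==3 else b)
from fit import *
"
```

```text
40.9333
(0.00030510161191799057, -0.01132409923142319) 4.0
(0.014959676247297438, -0.007698765917034223) 3.666668
(-0.015070048048841045, -0.02515877509421216) 3.666668
(-0.046230789917071746, 0.011392549786343409) 3.3333359
(0.030287318428403154, 0.007108459278676094) 4.666668
(-0.015561782123413082, -0.003880486833693908) 4.0
(-0.006524242290044668, 0.005168866185456977) 4.0
(0.03407190958836992, -0.013977409112861494) 5.333332
(0.0003811458184408423, -0.01973654173168171) 4.666668
(-0.020597273938715688, 0.03084548902624107) 4.0
(0.006248822685225974, -0.00893606411902681) 5.0
(0.0059140790020535405, -0.016856851332292422) 4.0
(-0.005894730200260767, 0.027485710715268397) 4.666664[ WARN:0@53.755] global loadsave.cpp:1063 imwrite_ Unsupported depth image for selected encoder is fallbacked to CV_8U.
```

Still to within noise. The eye sits in the hook, the gripper is clear, and the bystanders are where they were. I'm handing in.

```bash
python3 -c "
from h import *
cmd((.5,.1,.2),106.87)
print(manip.hand_in())"
```

```text
t 40.93 pos [0.4384 0.1493 0.1739] yaw 106.89 tiltdown [ 0. -0. -1.] off mm [-26.1 -65.1  44.6] twist 0.02 F [-0.14  0.31 -0.25] T [-0.02  0.01 -0.02] grip 1.001
the job is handed in; nothing more can be done
None
```

The caddy that started farthest from the base is hanging free by its eye from the balance hook. I handed the job in at about 41 s; no verdict was reported.

**What I did:** I gripped the handle about 70 mm from its middle, lifted it, turned it in line with the hook and passed the eye over the tip. I then lowered it in small steps until the averaged vertical force on the tool was about 0 N. After nulling most of the sideways force, I opened the fingers slowly and backed away along the handle.

**Last checks:**
- **Stillness:** In the last 2.5 s of side pictures the caddy moved less than 0.05 px, so it was still.
- **Weight:** The hook was drawn down by about 39 mm, judged from the tool height. The force while lifted (about 2.4 N) agrees, so the caddy weighs roughly 0.25 kg.
- **Hanging:** In the pictures it looks level, clear of the stand, and clear of the open gripper by about 4 cm.
- **Bystanders:** The jar, bottle, frame and phone look unmoved. I checked this by eye only.

**What went wrong or disagreed:**
- **First grasp:** It closed on nothing, just above the bar. The fingertips showed some 35–45 mm behind the TCP that the robot reports, so I went that much lower and gripped on the second try.
- **Sideways force:** While the hook was loaded, forces of up to about 2 N appeared at the eye. I reduced them to under 1 N (0.9 N at the last reading) before letting go.
- **Hook readings:** I could not read the hook's speed or the contact forces on the balance directly, so I can't confirm those limits were met throughout.

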